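Gauge the bores of three spigot blocks and pull the bad one

ROBOT

A 7-joint arm with a two-finger parallel gripper is mounted at the origin on a cart in front of the work surface, level with it; the furniture and walls round the work are solid. World frame = base frame: x ahead of the robot, y to its left, z up, the work surface at z = 0. Lengths are in m, angles in rad, forces in N, time in s.
With the tool pointing down it reaches from about 0.4 to 0.875 m from the base axis. Payload 19.3 kg.
Tool frame: the origin (TCP) lies at the very end of the fingers, on their centre line; the grasp point (between the pads) lies 19 mm behind it; x points along the fingers, y is the direction in which the jaws open and shut, and the axes are right-handed (so a half turn about x gives the same grasp; the last joint's range is limited). The gripper opens to 85 mm and grips with 20 to 120 N. Pads are 22 mm wide; open, the fingers measure 114 mm over their backs; the gripper's body (76 mm by 85 mm) begins 54 mm behind the grasp point. The pads swing forward as they close: fully open they stand 13 mm farther back than shut.
Start: joints at [-0.07, 0.521, -0.036, 1.599, 0.021, 1.021, -0.113], TCP at [0.625, -0, 0.231] pointing down, gripper open.
Joint ranges: [-2.91, 2.91], [-0.3, 2.13], [-1.5, 1.42], [0.17, 2.43], [-1.26, 4.41], [0.16, 1.93], [-2.52, 2.52]. Speed limits (rad/s): [1.89, 1.89, 2.39, 2.39, 3.01, 3.01, 3.01].

INTERFACE

Orientations are given as [roll, pitch, yaw] about the fixed x, y, z axes, in that order (R = Rz(yaw) Ry(pitch) Rx(roll)).
In Python, from workcell import bot, grab_frame, job_done gives the robot as it stands.
- The arm moves only by the shell command python3 -m pendant 'ROWS' [OPENING] [FORCE]. ROWS is JSON, a list of rows, each a list of 4 numbers: the shift along the tool's x, y, z in mm, then the turn about the tool's x in degrees. A call has 1 to 12 rows; each row shifts and turns the commanded pose from where the row before left it, along the tool's axes as they then stand; what a row does not reach is not made up. A row lasts 1/8 s, in which the tool goes at most 62.5 mm and 10.7 degrees, less where a joint would pass 70% of its speed; a pose out of reach is approached as far as the arm can. A call is refused whole if a number of a shift passes 62.5 or a number of a turn 10.7, either way. A call with a gripper value outside its range is refused whole. OPENING is the opening, from -1 (shut) to 1 (fully open), set as the call begins (- or left out, the last holds). The fingers move at their own pace and stop on an object; FORCE is the grip in N (left out, the last holds). Time passes only in rows, so rows that do not move let the fingers close. It gives the time, the measured TCP pose, the force and the opening at its end, in the units of the state.
- bot.observe(): the state, without advancing time (a new reading comes with each control period).
- grab_frame(name): name is "scene" or "side" or "wrist"; returns a dict with "img" (420x560x3 uint8, red, green, blue), "fovy" (degrees; the focal length in pixels is half the picture's height over the tangent of half this angle, whatever the lens; pixels are square), "cx", "cy" (the principal point, pixels), "R" (3x3) and "t" (3): a world point X has camera coordinates R X + t. Camera axes: x right, y down, z forward; pixel columns grow to the right and rows downward; lengths in m; the calibration is good to about 2 mm. A picture is of the moment at which its call begins. There is no depth.
- job_done(): hands the job in, once; it reports no verdict.
The state is a dict: "clock": time; "qpos": joint angles; "qd": joint speeds; "joint_efforts": joint torques, N m; "position": TCP position; "tool_rot": TCP orientation; "force": force on the tool from outside, world axes, zero at the start; "moment": the same for the moment, N m; "grip_width": finger opening in m.
Only numpy, scipy, OpenCV 4.12 (cv2) and the standard library are available. Lean on these libraries where they do the work, as an engineer would, in place of code of your own. Each camera call takes 0.05 s, during which the arm holds its last target.

TASK

Take the go gauge from its wooden stand and, working from the left-hand block to the right-hand one, try it in the bore of each of the three metal blocks on the sloping rack: it must go right through; where it stops part-way, do not force it. Then put the gauge back upright in its stand and set any block it would not go through in the grey tray without dropping it, leaving the good blocks in their places on the rack and the other things on the desk alone.

Things in the scene. Friction and masses are not known exactly. Their poses are not given: they have to be found in the camera images.
- block_a_centre (a point): Centre of metal block A: 44 mm long (x, up the slope), 36 mm wide (y), 22 mm thick (z), 0.19 to 0.30 kg, loose on the sloping rack, with a 18.4 mm bore along its z axis. z points out of the upper face, 30 degrees from vertical, leaning towards the rack's front. The mouth of the bore is 11 mm up this axis. Blocks A, B, C look alike and their seats change.
- block_b_centre (a point): Centre of metal block B, same outside, axes and weight as A. A good bore is 18.4 mm wide right through the 22 mm; a bad one is so wide only for its upper 10 mm, then narrows in a step to 9 mm, where the gauge stops.
- block_c_centre (a point): Centre of metal block C, same outside, axes and weight as A. Grip a block square to its upper face, by its 36 mm sides or its 44 mm length, the fingertips at least 8 mm above its underside to clear dowels and toe strip.
- gauge: Go gauge, 106 mm long, 0.10 to 0.17 kg, upright in its stand. Smooth steel pin 16 mm thick, 36 mm long from tip to shoulder, its nose coned over the last 5 mm to an 11 mm flat; green band under the shoulder; above, a dark hexagonal handle 20 mm across flats, 70 mm long. Origin at the tip, z up to the handle; two flats face +y and -y.
- gauge_tip (a point): Tip of the gauge's pin, on its axis (the gauge's origin; same axes).
- gauge_handle (a point): Middle of the gauge's handle, on its axis, 71 mm from the tip: the place to grip it, across two flats. Axes as the gauge.
- rack: Grey rack, fixed, 216 mm wide (y), 100 mm deep (x), 70 mm high; origin on the desk under its middle, front at -x. Two rails carry the blocks on a 30 degree slope rising to +x, open under each bore so that the gauge can come through to its shoulder. A block lies against a toe strip 6 mm high, between dowels 7 mm high (1.5 mm play a side); 32 mm are free between blocks.
- seat_left (a point): Where the centre of the left-hand block lies (+y of the rack, left as seen from the robot); axes of the rack. Seats are 68 mm apart.
- seat_middle (a point): Where the centre of the middle block lies; axes of the rack.
- seat_right (a point): Where the centre of the right-hand block lies (-y of the rack); axes of the rack.
- stand: Square wooden stand of the gauge, fixed, 62 x 62 x 42 mm, with an upright hole 19 mm wide through its middle; the gauge stands in it with its shoulder on the stand's top, its tip 6 mm above the desk. Origin on the desk under its middle.
- stand_mouth (a point): Centre of the mouth of the hole in the stand's top, 42 mm above the desk.
- tray_floor (a point): Centre of the floor of the empty grey plastic tray: loose, 0.3 kg, 140 mm along its x and 200 mm along its y outside, walls 2 mm thick and 28 mm high, floor 2 mm thick. x and y along its sides, z up.
- caliper_1: Steel caliper lying at the front of the desk, 72 x 206 x 6 mm, loose: leave alone. Origin under its middle, long axis y.
- blower: Black rubber air blower with a red nozzle, 58 mm thick, 125 mm high, standing behind the work: leave alone. Origin under its middle.
- key: Small hexagon key, 30 x 88 x 8 mm, lying near the stand: leave alone. Origin under its middle, long axis y.
- pen_1: White and blue marker, 138 mm long, 16 mm thick, lying to the left of the tray: leave alone. Origin under its middle, long axis y.
Not all that is in view belongs to the job. Leave any green look-alike of the part that bears block_b_centre alone.

How it is judged:
On the way, in this order (a step that is already met when the one before it is completed fails the run):
1. the gauge is tried in the block on the left seat: right through its bore, or pressed lightly on the step inside where it stops (((distance between block_a_centre and seat_left below 0.012 m and x of gauge_tip in the frame of block_a_centre between -0.003 and 0.003 m and y of gauge_tip in the frame of block_a_centre between -0.003 and 0.003 m and z of gauge_tip in the frame of block_a_centre below -0.009 m) or (distance between block_c_centre and seat_left below 0.012 m and x of gauge_tip in the frame of block_c_centre between -0.003 and 0.003 m and y of gauge_tip in the frame of block_c_centre between -0.003 and 0.003 m and z of gauge_tip in the frame of block_c_centre below -0.009 m) or (distance between block_b_centre and seat_left below 0.012 m and x of gauge_tip in the frame of block_b_centre between -0.003 and 0.003 m and y of gauge_tip in the frame of block_b_centre between -0.003 and 0.003 m and z of gauge_tip in the frame of block_b_centre below 0.005 m and contact force between gauge and block_b above 1.5 N))), for 0.05 s.
2. the gauge is tried in the block on the middle seat: right through its bore, or pressed lightly on the step inside where it stops (((distance between block_a_centre and seat_middle below 0.012 m and x of gauge_tip in the frame of block_a_centre between -0.003 and 0.003 m and y of gauge_tip in the frame of block_a_centre between -0.003 and 0.003 m and z of gauge_tip in the frame of block_a_centre below -0.009 m) or (distance between block_c_centre and seat_middle below 0.012 m and x of gauge_tip in the frame of block_c_centre between -0.003 and 0.003 m and y of gauge_tip in the frame of block_c_centre between -0.003 and 0.003 m and z of gauge_tip in the frame of block_c_centre below -0.009 m) or (distance between block_b_centre and seat_middle below 0.012 m and x of gauge_tip in the frame of block_b_centre between -0.003 and 0.003 m and y of gauge_tip in the frame of block_b_centre between -0.003 and 0.003 m and z of gauge_tip in the frame of block_b_centre below 0.005 m and contact force between gauge and block_b above 1.5 N))), for 0.05 s.
3. the gauge is tried in the block on the right seat: right through its bore, or pressed lightly on the step inside where it stops (((distance between block_a_centre and seat_right below 0.012 m and x of gauge_tip in the frame of block_a_centre between -0.003 and 0.003 m and y of gauge_tip in the frame of block_a_centre between -0.003 and 0.003 m and z of gauge_tip in the frame of block_a_centre below -0.009 m) or (distance between block_c_centre and seat_right below 0.012 m and x of gauge_tip in the frame of block_c_centre between -0.003 and 0.003 m and y of gauge_tip in the frame of block_c_centre between -0.003 and 0.003 m and z of gauge_tip in the frame of block_c_centre below -0.009 m) or (distance between block_b_centre and seat_right below 0.012 m and x of gauge_tip in the frame of block_b_centre between -0.003 and 0.003 m and y of gauge_tip in the frame of block_b_centre between -0.003 and 0.003 m and z of gauge_tip in the frame of block_b_centre below 0.005 m and contact force between gauge and block_b above 1.5 N))), for 0.05 s.
At the end, for the whole second after the job is handed in: The block that stopped the gauge rests in the tray, its centre under 26 mm above the floor; the two good blocks are within 8 mm of where they started; the gauge is at rest in its stand, within 0.08 rad of upright and its shoulder within 4 mm of the stand (x of block_b_centre in the frame of tray_floor between -0.066 and 0.066 m and y of block_b_centre in the frame of tray_floor between -0.096 and 0.096 m and z of block_b_centre in the frame of tray_floor below 0.026 m and linear speed of each of block_b, block_a, block_c, gauge below 0.02 m/s and distance of each of block_a_centre, block_c_centre from where it was at the start of the episode below 0.008 m and horizontal distance between gauge_tip and stand_mouth below 0.005 m and height (world z) of gauge_tip below 0.01 m and angle between gauge's own z axis and vertical below 0.08 rad); the robot touches nothing.
It fails at once if the gauge is rammed or forced into a block with more than 80 N (contact force between gauge and block_a above 80 N or contact force between gauge and block_c above 80 N or contact force between gauge and block_b above 80 N).
It fails at once if a block or the gauge is dropped (falls freely by more than about 3 cm) ((linear speed of block_a above 0.8 m/s and contact force between the fingers and block_a below 0.05 N) or (linear speed of block_c above 0.8 m/s and contact force between the fingers and block_c below 0.05 N) or (linear speed of block_b above 0.8 m/s and contact force between the fingers and block_b below 0.05 N) or (linear speed of gauge above 0.8 m/s and contact force between the fingers and gauge below 0.05 N)).
It fails at once if the tray is pushed away by more than 5 cm (distance of tray_floor from where it was at the start of the episode above 0.05 m).
It fails at once if the caliper, air blower, hexagon key or marker is moved by more than 3 cm (distance of any of caliper_1, blower, key, pen_1 from where it was at the start of the episode above 0.03 m).
It also fails if it takes over 67 s, if anything falls off the work surface, if the arm or the gripper's body presses on something with over 40 N, if the wrist force passes 120 N, or if a joint passes its speed limit or range.

## Working session

There is one attempt and no reset: what is moved stays moved. The work goes in short steps, Python scripts to look and compute and a shell command to move; the robot and the scene stay as the last step left them, time stands still between calls to the robot, and variables do not carry over. Pictures are saved under pics/ and viewed, and the job is handed in when it is done.

```bash
ls -la; mkdir -p pics
python3 - <<'E'
from workcell import bot, grab_frame
import cv2,numpy as np
s=bot.observe()
for k,v in s.items(): print(k,np.round(v,4))
for n in ["scene","side","wrist"]:
    f=grab_frame(n); cv2.imwrite(f"pics/{n}0.png",f["img"][:,:,::-1]); print(n,f["fovy"],f["cx"],f["cy"],np.round(f["R"],3).tolist(),np.round(f["t"],3).tolist())
E
```

```text
total 12
drwxr-xr-x  3 agent agent 4096 Dec  7 07:21 .
drwxr-xr-x 23 root  root  4096 Dec  7 07:20 ..
drwxr-xr-x  2 agent agent 4096 Dec  7 07:21 pics
clock 0.0
qpos [-0.0702  0.522  -0.0363  1.6     0.0212  1.0211 -0.1128]
qd [ 0.0014 -0.0016 -0.0002  0.0004  0.0014 -0.0001 -0.0002]
joint_efforts [-4.20000e-03 -9.27110e+01  1.97760e+00 -3.69928e+01  1.76000e-02
  8.20000e-03 -1.00000e-04]
position [ 0.6247 -0.      0.2307]
tool_rot [-1.5302  1.5696 -3.101 ]
force [ 0.8677  0.5844 -0.2183]
moment [ 0.0629  0.0359 -0.0366]
grip_width 0.0852
scene 43.629175324311674 279.77998724547723 209.56258102778446 [[0.77, -0.638, -0.004], [-0.49, -0.586, -0.645], [0.41, 0.499, -0.764]] [-0.313, 0.383, 1.237]
side 43.50116951303648 278.91283178427 211.91331912506593 [[-0.855, -0.519, 0.001], [-0.435, 0.716, -0.546], [0.283, -0.467, -0.838]] [0.528, 0.165, 1.808]
wrist 66.27936949289084 282.6638602390026 214.42654712719477 [[1.0, 0.001, -0.001], [0.001, -0.952, 0.307], [-0.0, -0.307, -0.952]] [-0.625, -0.04, 0.381]
```

View pics/scene0.png

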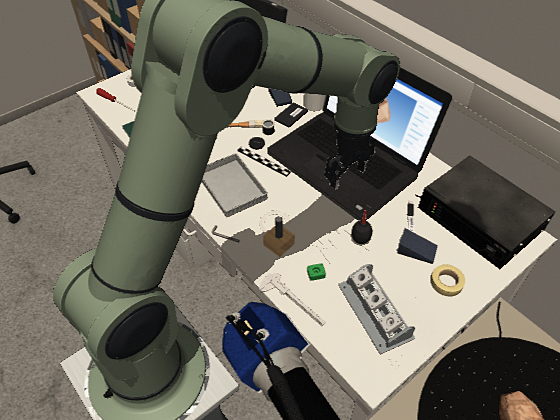

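View pics/side0.png

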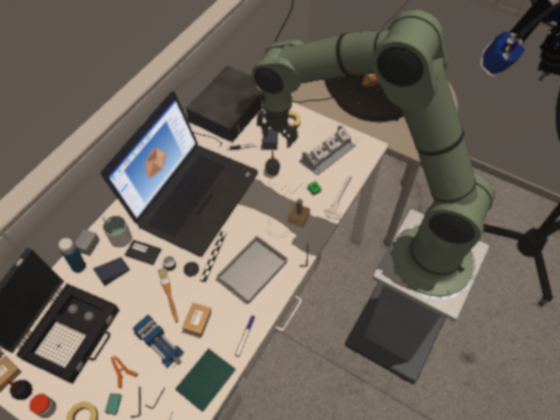

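View pics/wrist0.png

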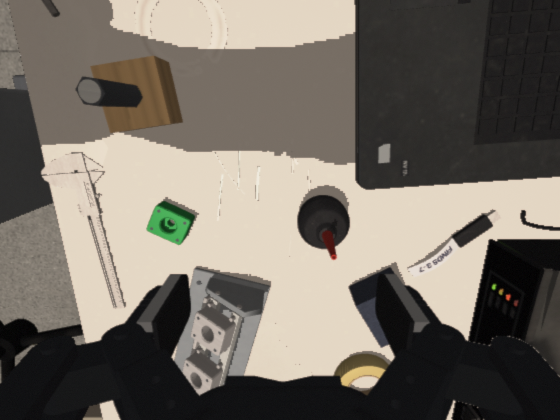

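```bash
cat > h.py <<'E'
import numpy as np, cv2
from scipy.spatial.transform import Rotation as Ro
from workcell import bot, grab_frame
def K(f): 
    F=210/np.tan(np.radians(f["fovy"])/2); return np.array([[F,0,f["cx"]],[0,F,f["cy"]],[0,0,1]])
def ray(f,u,v):
    d=np.linalg.inv(K(f))@[u,v,1]; R=np.array(f["R"]); return -R.T@np.array(f["t"]), R.T@d
def onz(f,u,v,z):
    c,d=ray(f,u,v); return c+d*(z-c[2])/d[2]
def proj(f,X):
    X=np.atleast_2d(X); p=(np.array(f["R"])@X.T).T+np.array(f["t"]); p=(K(f)@p.T).T; return p[:,:2]/p[:,2:]
def tool():
    s=bot.observe(); return np.array(s["position"]), Ro.from_euler('xyz',s["tool_rot"]).as_matrix(), s
def snap(n,name,box=None,scale=1):
    f=grab_frame(n); im=f["img"][:,:,::-1].copy()
    np.savez(f"pics/{name}.npz",**{k:np.array(v) for k,v in f.items()})
    if box: x0,y0,x1,y1=box; im=im[y0:y1,x0:x1]
    cv2.imwrite(f"pics/{name}.png",cv2.resize(im,None,fx=scale,fy=scale,interpolation=cv2.INTER_CUBIC)); return f
def load(name):
    d=np.load(f"pics/{name}.npz"); return {k:(d[k].item() if d[k].ndim==0 else d[k]) for k in d}
def rows(dX,Rt): return np.round(Rt.T@np.array(dX)*1000,1)
E
python3 - <<'E'
from h import *
p,R,s=tool(); print(p,R.round(3))
f=snap("wrist","w1")
snap("scene","s1",(190,130,500,370),2.5)
c,_=ray(f,0,0); print("cam",c.round(3))
for n,u,v,z in [("handle top",91,92,.112),("st1",95,66,.042),("st2",165,57,.042),("st3",182,121,.042),("st4",112,132,.042),("rackL",202,268,.05),("rackR",270,285,.07),("green",170,222,.022)]:
    print(n,onz(f,u,v,z).round(4))
E
```

```text
[ 6.24749667e-01 -3.79455684e-05  2.30877223e-01] [[-0.001  1.    -0.   ]
 [-0.    -0.    -1.   ]
 [-1.    -0.001  0.   ]]
cam [0.626 0.079 0.375]
handle top [0.4788 0.0928 0.112 ]
st1 [0.4477 0.1194 0.042 ]
st2 [0.5148 0.1271 0.042 ]
st3 [0.5253 0.0694 0.042 ]
st4 [0.4539 0.0587 0.042 ]
rackL [ 0.535  -0.0888  0.05  ]
rackR [ 0.6119 -0.0986  0.07  ]
green [ 0.4946 -0.0439  0.022 ]
```

View pics/s1.png

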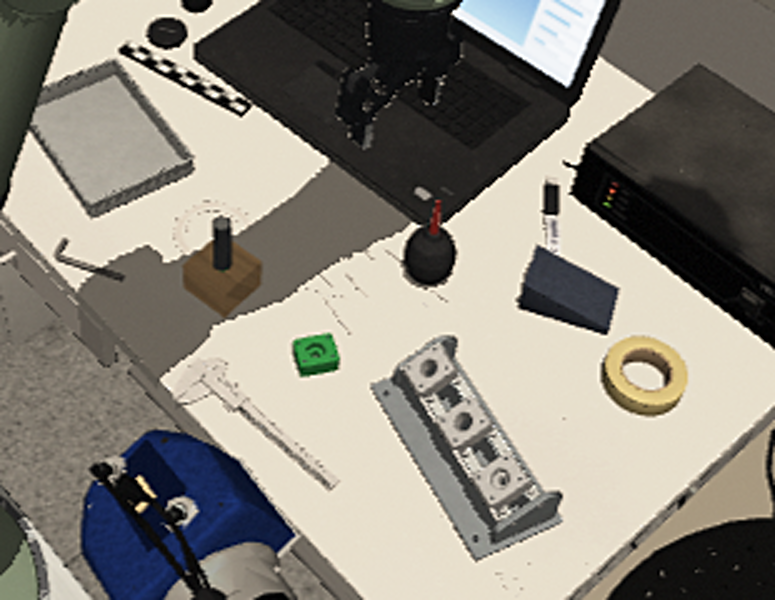

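```bash
python3 -m pendant '[[-30,-45,35,0],[-30,-45,35,-10],[0,0,0,-10],[0,0,0,-10],[0,0,0,-10],[0,0,0,-10],[0,0,0,-10],[0,0,0,-10],[0,0,0,-10],[0,0,0,-10],[0,0,0,0]]'
python3 - <<'E'
from h import *
p,R,s=tool(); print(p,R.round(3),s["qpos"],s["clock"])
snap("wrist","w2")
E
```

```text
clock: 1.62
position: [0.5376, -0.0681, 0.2894]
tool_rot: [2.463, 1.571, 2.462]
force: [-0.4, -0.1, 0.7]
grip_width: 0.0856
[ 0.53758132 -0.06811766  0.28940948] [[-0.     0.001  1.   ]
 [ 0.     1.    -0.001]
 [-1.     0.    -0.   ]] [ 0.27229599  0.34429121 -0.33388604  1.73614253  0.1253996   1.08228579
  1.46720966] 1.625
```

View pics/w2.png

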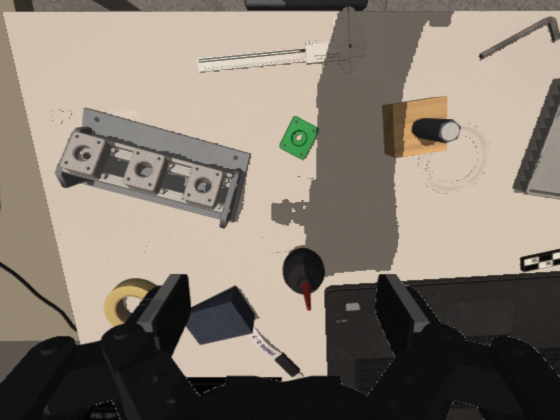

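Run:
```python
from h import *
f=load("w2"); im=f["img"][:,:,::-1]
a=cv2.resize(im[95:225,50:255],None,fx=3.8,fy=3.8,interpolation=cv2.INTER_CUBIC); cv2.imwrite("pics/c2a.png",a)
b=cv2.resize(im[85:200,370:500],None,fx=5,fy=5,interpolation=cv2.INTER_CUBIC); cv2.imwrite("pics/c2b.png",b)
```

```text
(no output)
```

View pics/c2a.png

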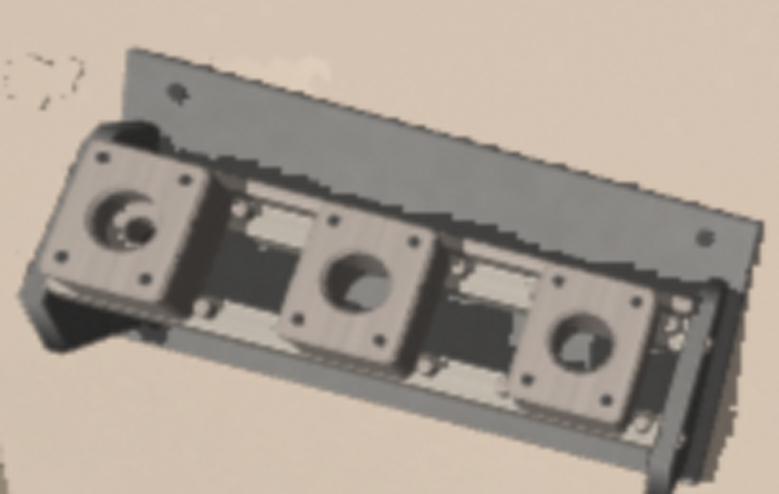

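View pics/c2b.png

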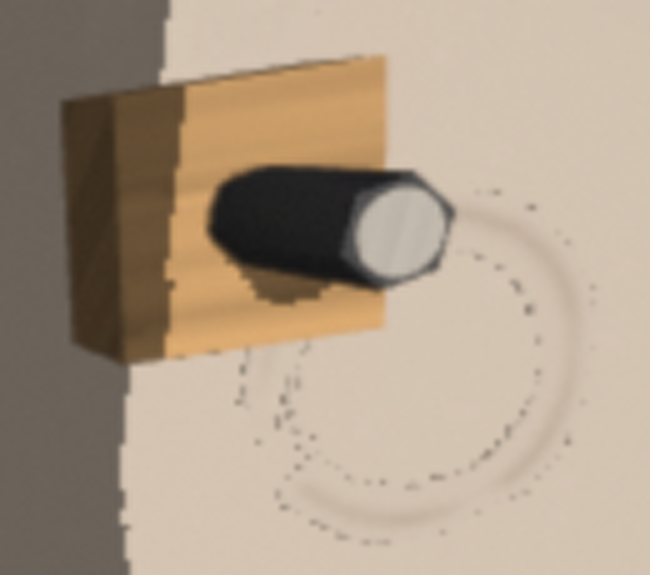

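Run:
```python
from h import *
from scipy.optimize import least_squares
f=load("w2")
def cv(p): p=np.array(p,float); return (p+.5)/3.8-.5+[50,95]
H={-1:[(103,157),(186,180),(62,257),(146,279)],0:[(334,220),(414,242),(298,320),(379,341)],1:[(559,281),(637,301),(527,380),(607,400)]}
px=np.vstack([cv(H[k]) for k in (-1,0,1)])
B0={-1:(122,221),0:(357,283),1:(581,343)}
a30=np.radians(30)
def model(q):
    x,y,yaw,h,a,b=q
    X=[]
    Rr=Ro.from_euler('z',yaw).as_matrix(); Ry=Ro.from_euler('y',-a30).as_matrix() # x up slope
    c=np.array([x,y,h])
    for k in (-1,0,1):
        for sx,sy in ((-1,-1),(-1,1),(1,-1),(1,1)):
            X.append(c+Rr@(np.array([0,68e-3*k,0])+Ry@np.array([sx*a,sy*b,0.011])))
    return np.array(X)
r=least_squares(lambda q:(proj(f,model(q))-px).ravel(),[.56,-.2,-.2,.05,.015,.012])
print(r.x.round(4),np.degrees(r.x[2]),np.abs(r.fun).max(),np.sqrt(np.mean(r.fun**2)))
J=r.jac; print("sd",np.sqrt(np.diag(np.linalg.inv(J.T@J))*np.mean(r.fun**2)).round(4))
x,y,yaw,h=r.x[:4]
for k in(1,0,-1): print(k, (x-np.sin(yaw)*.068*k).round(4),(y+np.cos(yaw)*.068*k).round(4))
def c5(p): p=np.array(p,float); return (p+.5)/5-.5+[370,85]
print("htop",onz(f,*c5((402,232)),.112))
P=[onz(f,*c5(p),.042) for p in ((385,56),(115,95),(125,363),(385,327))]
for p in P: print(p.round(4))
print(np.mean(P,0), [np.linalg.norm(P[i]-P[(i+1)%4]).round(4) for i in range(4)])
```

```text
[ 0.5267 -0.2257 -0.2713  0.063   0.0161  0.012 ] -15.541725260652415 0.21740195147890518 0.10684470903341138
sd [0.     0.0001 0.0006 0.0002 0.     0.    ]
1 0.5449 -0.1601
0 0.5267 -0.2257
-1 0.5084 -0.2912
htop [0.4784402  0.09470679 0.112     ]
[0.4435 0.1199 0.042 ]
[0.4519 0.0591 0.042 ]
[0.5132 0.0679 0.042 ]
[0.5046 0.1294 0.042 ]
[0.47831885 0.09407085 0.042     ] [np.float64(0.0614), np.float64(0.0619), np.float64(0.0621), np.float64(0.0619)]
```

```bash
python3 -m pendant '[[37.4,40.6,-14.8,0],[37.4,40.6,-14.8,0],[37.4,40.6,-14.8,0],[37.4,40.6,-14.8,8],[0,0,0,7.5],[0,0,0,0]]' - 30
python3 - <<'E'
from h import *
p,R,s=tool(); print(p,R.round(3),s["qpos"].round(2) if hasattr(s["qpos"],'round') else s["qpos"],s["clock"])
snap("wrist","w3")
E
```

```text
clock: 2.42
position: [0.4784, 0.0948, 0.1398]
tool_rot: [-1.717, 1.57, -1.99]
force: [-0.2, 0.3, 0.4]
grip_width: 0.0853
[0.47840983 0.09483368 0.13978706] [[-0.     0.269  0.963]
 [-0.     0.963 -0.269]
 [-1.    -0.001 -0.   ]] [-0.09  0.45 -0.29  2.03  0.2   0.69  0.79] 2.425
```

View pics/w3.png

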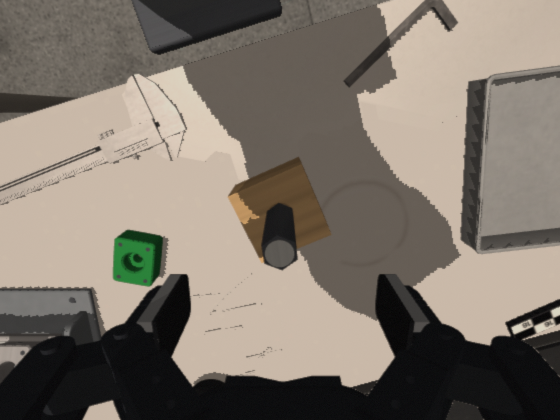

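Run:
```python
from h import *
f=load("w3"); im=f["img"][:,:,::-1]
cv2.imwrite("pics/c3.png",cv2.resize(im[140:290,210:350],None,fx=4,fy=4,interpolation=cv2.INTER_CUBIC))
print(onz(f,280,250,.112), proj(f,[[.4784,.0943,.112],[.4784,.0943,.042]]))
for u,v in ((304,158),(329,233),(255,258),(230,195)): print(onz(f,u,v,.042).round(4))
```

```text
[0.47730572 0.09443902 0.112     ] [[280.27864626 251.71848468]
 [280.99204092 214.74807907]]
[0.4401 0.1229 0.042 ]
[0.5036 0.1274 0.042 ]
[0.5088 0.0635 0.042 ]
[0.4523 0.0606 0.042 ]
```

View pics/c3.png

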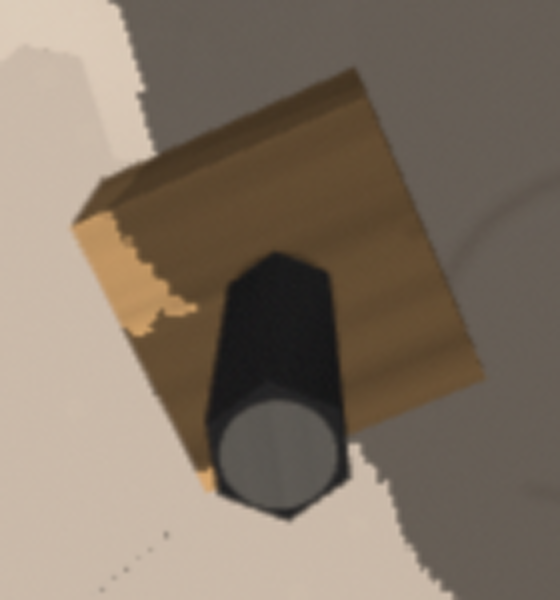

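```bash
python3 -m pendant '[[41,0,0,0],[41,-0.5,0,0],[0,0,0,0]]'; python3 -m pendant '[[0,0,0,0],[0,0,0,0],[0,0,0,0],[0,0,0,0],[0,0,0,0],[0,0,0,0]]' -1 30
python3 - <<'E'
from h import *
p,R,s=tool(); print(p,s["clock"],s["grip_width"],s["force"],s["moment"])
snap("wrist","w4")
E
```

```text
clock: 2.85
position: [0.4773, 0.0932, 0.0565]
tool_rot: [-2.611, 1.567, -2.881]
force: [-0.8, -0.5, 1.6]
grip_width: 0.0856
clock: 3.6
position: [0.4788, 0.094, 0.0585]
tool_rot: [0.325, 1.57, 0.054]
force: [-0.6, -1.4, 10.6]
grip_width: 0.0197
[0.47876653 0.09399506 0.05850732] 3.6 0.0197087452832769 [-0.56748171 -1.37450116 10.58529841] [-0.22781523  0.2926913  -0.00415182]
```

View pics/w4.png

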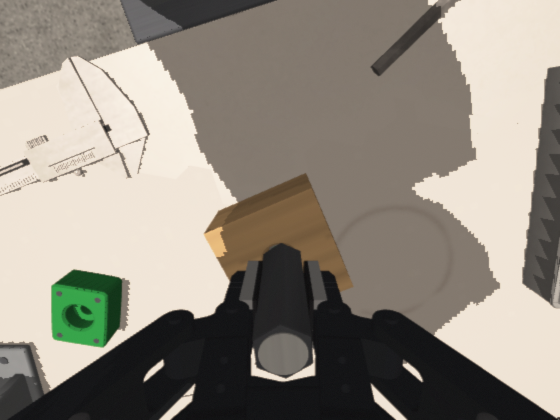

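```bash
python3 -m pendant '[[-15,0,0,0],[-14,0,0,0],[0,0,0,0],[0.5,0,-6.2,0],[0.6,0,-6.3,0],[1.4,0,-5.2,0],[1.8,0,-5.1,0],[2.5,0,-4.6,0],[2.8,0,-4.5,0],[0,0,0,0]]'
python3 - <<'E'
from h import *
p,R,s=tool(); print(p,s["clock"],s["grip_width"],s["force"],s["moment"])
snap("wrist","w5");snap("scene","s5",(200,170,360,290),4.5);snap("side","d5",(240,150,360,260),5)
E
```

```text
clock: 4.9
position: [0.4471, 0.1026, 0.077]
tool_rot: [-2.6, 1.57, -2.87]
force: [2.1, -1.6, -0.7]
grip_width: 0.0198
[0.44705134 0.1025727  0.07698758] 4.9 0.019756479820893326 [ 2.06525378 -1.58470666 -0.70630131] [-0.42740357 -0.43289198 -0.02259207]
```

View pics/w5.png

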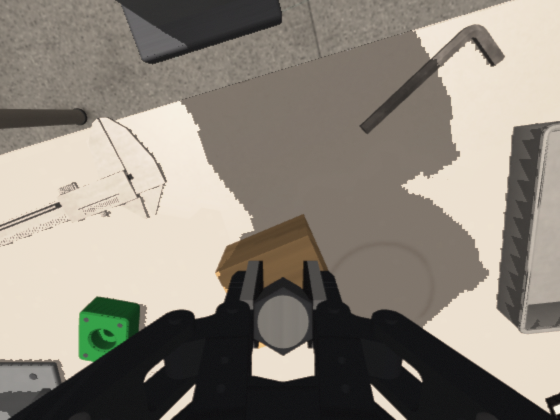

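View pics/s5.png

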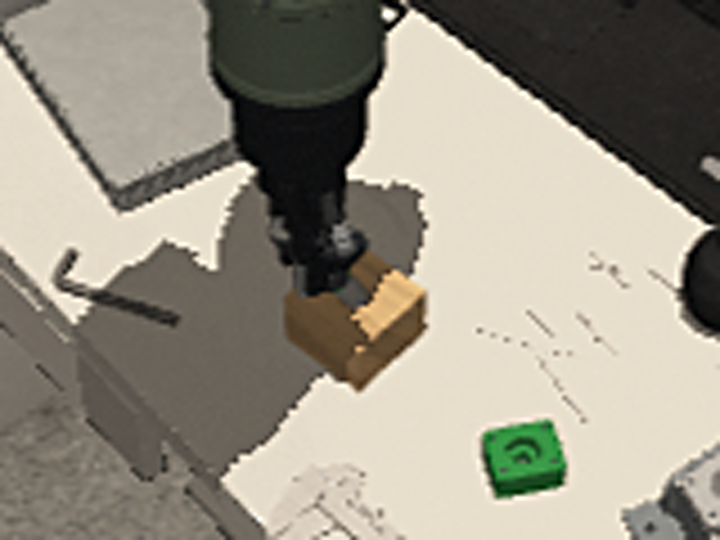

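View pics/d5.png

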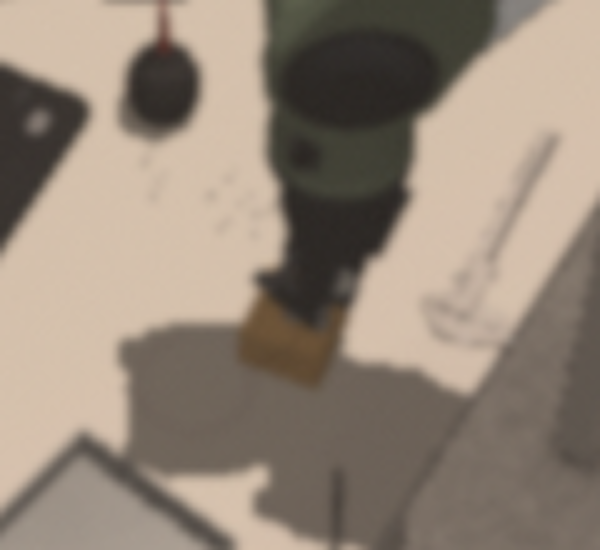

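Run:
```python
from h import *
for n,P,uv,d in (("w4",[.47877,.0940,.0585],(284,350),0),("w5",[.44705,.10257,.07699],(282,313),0)):
    f=load(n); im=f["img"][:,:,::-1]
    cv2.imwrite(f"pics/c{n}.png",cv2.resize(im[240:400,200:370],None,fx=3.5,fy=3.5,interpolation=cv2.INTER_CUBIC))
    z=np.array([.963,-.269,0]);y=np.array([.269,.963,0]);G=np.array(P)+[0,0,.019]
    for r in (.0345,):
        for v in(-2,0,2):
            c,dd=ray(f,uv[0],uv[1]+v); dd/=np.linalg.norm(dd); w=c-G; b=w@dd; disc=b*b-(w@w-r*r)
            if disc<0: print(v,"miss",np.sqrt(-disc)); continue
            for sgn in (-1,1):
                X=w+dd*(-b+sgn*np.sqrt(disc)); print(n,v,sgn,np.degrees(np.arctan2(-X@z,X[2])).round(1),(X@y*1000).round(1))
```

```text
w4 -2 -1 1.7 1.4
w4 -2 1 -100.7 1.7
w4 0 -1 0.4 1.4
w4 0 1 -98.8 1.7
w4 2 -1 -1.0 1.4
w4 2 1 -96.8 1.7
w5 -2 -1 23.5 0.7
w5 -2 1 -134.4 0.6
w5 0 -1 22.4 0.7
w5 0 1 -132.6 0.6
w5 2 -1 21.3 0.7
w5 2 1 -130.9 0.6
```

View pics/cw5.png

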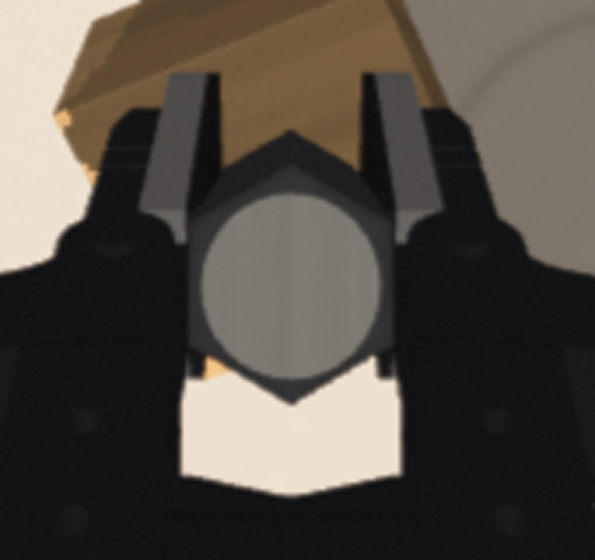

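View pics/cw4.png

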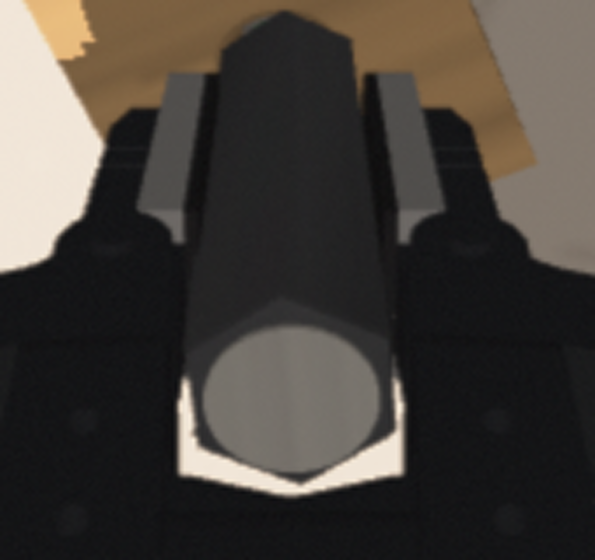

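```bash
cat > g.py <<'E'
from h import *
from scipy.optimize import least_squares
def gmodel(th,L,c):
    # points in tool-plane coordinates (a=up from G, b=along d(-z tool)); returns circle centre, near top/bottom vertices, far +z vertex
    u=np.array([np.cos(th),np.sin(th)]); n=np.array([-np.sin(th),np.cos(th)])  # n: toward d when upright
    o=c*np.array([0,1.])
    f=lambda s,r:o+(s-L)*u+r*n
    return np.array([f(.106,0),f(.106,-.01155),f(.106,.01155),f(.036,-.01155)])
def fit(f,P,zt,obs,w=(1,.5,.5,1),Lfix=None):
    G=np.array(P)+[0,0,.019]; d=-np.array(zt)
    def pr(q):
        m=gmodel(*q); return proj(f,G+m[:,:1]*[0,0,1]+m[:,1:]*d)[:,1]
    def res(q): return np.r_[(pr(q)-obs)*w,(q[1]-.0715)/.002,(q[2])/.002]
    r=least_squares(res,[.2,.0715,0]); q=r.x
    return np.degrees(q[0]).round(2),(q[1:]*1000).round(2),(pr(q)-obs).round(1)
E
python3 - <<'E'
from g import *
z=[.963,-.269,0]
print(fit(load("w4"),[.47877,.0940,.0585],z,np.array([354,324.9,378.3,243.4])))
print(fit(load("w5"),[.44705,.10257,.07699],z,np.array([322,287.1,355.1,277.1])))
E
```

```text
(np.float64(-31.77), array([85.52, -7.44]), array([  3.4,  40.6, -30.2,  -6.9]))
(np.float64(1.03), array([95.41, -7.52]), array([  2.4,  60.4, -54.9,  -4.7]))
```

```bash
sed -i 's/f(.106,-.01155),f(.106,.01155),f(.036,-.01155)/f(.106,.01155),f(.106,-.01155),f(.036,.01155)/' g.py
python3 - <<'E'
from g import *
z=[.963,-.269,0]
print(fit(load("w4"),[.47877,.0940,.0585],z,np.array([354,324.9,378.3,243.4])))
print(fit(load("w5"),[.44705,.10257,.07699],z,np.array([322,287.1,355.1,277.1])))
E
```

```text
(np.float64(0.26), array([71.5 , -1.39]), array([-0.5,  0.1,  2. , -0.2]))
(np.float64(25.88), array([71.32, -5.84]), array([-0.6, -0.1,  1.7, -0.5]))
```

```bash
python3 -m pendant '[[-3,0,0,0],[0,0,-4,0],[0,0,-4,0],[0,0,0,0]]'
python3 - <<'E'
from h import *
p,R,s=tool(); print(p.tolist(),R[:,2],s["clock"],s["grip_width"],s["force"])
snap("wrist","w6",(200,240,370,400),3.5)
E
```

```text
clock: 5.55
position: [0.4399, 0.1047, 0.0805]
tool_rot: [0.314, 1.57, 0.043]
force: [2.4, -1.1, 0.7]
grip_width: 0.0198
[0.4399091673353914, 0.10468673873841111, 0.08051220072350725] [ 9.63626280e-01 -2.67253023e-01  4.63138127e-04] 5.55 0.019797821837364053 [ 2.42458763 -1.06190643  0.68112416]
```

View pics/w6.png

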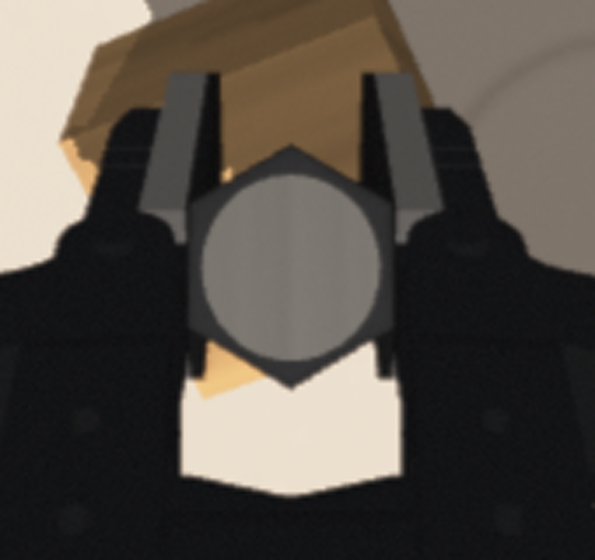

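Run:
```python
from g import *
f=load("w6");P=[.43991,.10469,.08051];z=np.array([.9636,-.2673,0]);G=np.array(P)+[0,0,.019]
for c in (-.004,-.0058,-.0075):
  for t in (26,28,30,32,34):
    m=gmodel(np.radians(t),.0713,c); print(c,t,proj(f,G+m[:,:1]*[0,0,1]-m[:,1:]*z)[:,1].round(1))
print("obs 316.6 281.4 350.3 >=281.4")
gz=P[2]+.019-.042; gx=-((.47877-P[0])*.9636+(.094-P[1])*-.2673)*1000
for c in(-4,-5.8,-7.5):
    g=gx-1.39-c; print(gx,c,[ (t,round(np.cos(np.radians(t))*(g+10.1)+np.sin(np.radians(t))*gz*1000,2)) for t in (26,28,30,32,34)])
```

```text
-0.004 26 [316.7 282.2 352.2 273.7]
-0.004 28 [313.  278.6 348.7 276. ]
-0.004 30 [309.3 275.1 345.2 278.2]
-0.004 32 [305.7 271.6 341.5 280.4]
-0.004 34 [302.  268.3 337.8 282.7]
-0.0058 26 [321.2 286.8 356.6 276.6]
-0.0058 28 [317.5 283.2 353.1 278.8]
-0.0058 30 [313.8 279.6 349.6 281. ]
-0.0058 32 [310.2 276.2 346.  283.3]
-0.0058 34 [306.5 272.8 342.3 285.5]
-0.0075 26 [325.4 291.1 360.7 279.3]
-0.0075 28 [321.7 287.4 357.2 281.5]
-0.0075 30 [318.  283.9 353.7 283.7]
-0.0075 32 [314.4 280.4 350.1 285.9]
-0.0075 34 [310.7 277.1 346.4 288.2]
obs 316.6 281.4 350.3 >=281.4
-40.30293299999996 -4 [(26, np.float64(0.41)), (28, np.float64(2.64)), (30, np.float64(4.86)), (32, np.float64(7.08)), (34, np.float64(9.28))]
-40.30293299999996 -5.8 [(26, np.float64(2.03)), (28, np.float64(4.23)), (30, np.float64(6.42)), (32, np.float64(8.6)), (34, np.float64(10.78))]
-40.30293299999996 -7.5 [(26, np.float64(3.56)), (28, np.float64(5.73)), (30, np.float64(7.89)), (32, np.float64(10.04)), (34, np.float64(12.19))]
```

```bash
python3 -m pendant '[[-25,0,0,0],[-35,0,0,0],[0,0,0,0]]' - 60
python3 - <<'E'
from h import *
p,R,s=tool(); print(p.tolist(),R[:,2],s["clock"],s["grip_width"],s["force"])
snap("wrist","w7",(200,240,370,400),3.5)
a=snap("scene","s7");b=snap("side","d7")
for n,f in (("s7",a),("d7",b)):
    q=proj(f,p)[0]; print(n,q); x,y=int(q[0]),int(q[1])
    cv2.imwrite(f"pics/{n}c.png",cv2.resize(f["img"][y-45:y+55,x-60:x+60,::-1],None,fx=6,fy=6,interpolation=cv2.INTER_CUBIC)); print(x-60,y-45)
E
```

```text
clock: 5.98
position: [0.4406, 0.1051, 0.142]
tool_rot: [0.6, 1.568, 0.33]
force: [-0.4, 0.7, -1.3]
grip_width: 0.0191
[0.44062537014629216, 0.10505421560520742, 0.14197254829490366] [ 0.96360001 -0.26733752  0.00237937] 5.975 0.019077041593517828 [-0.44075033  0.72570078 -1.2621016 ]
s7 [263.63034791 215.01458465]
203 170
d7 [307.73352029 203.1494088 ]
247 158
```

View pics/w7.png

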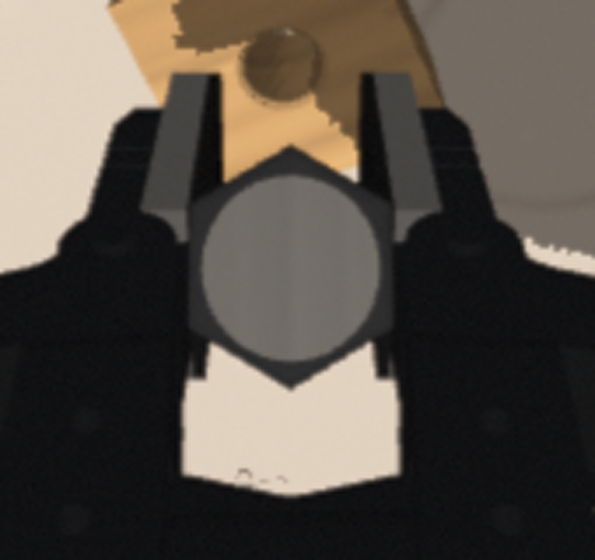

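View pics/s7c.png

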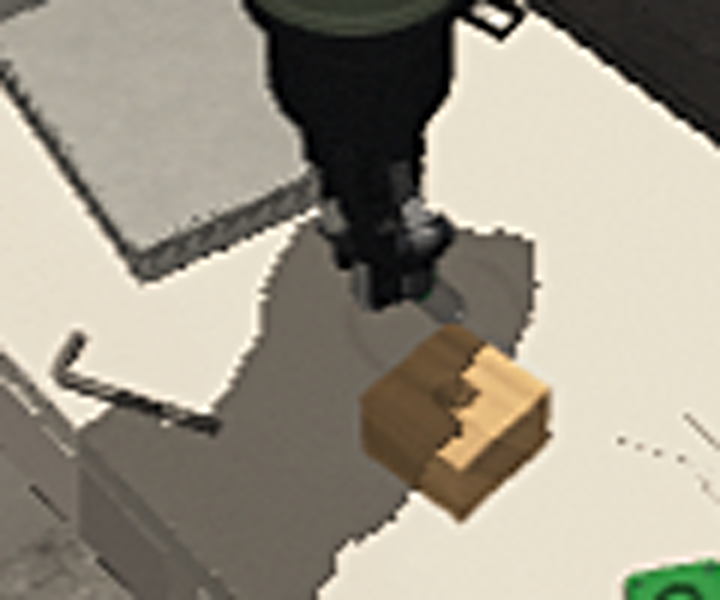

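View pics/d7c.png

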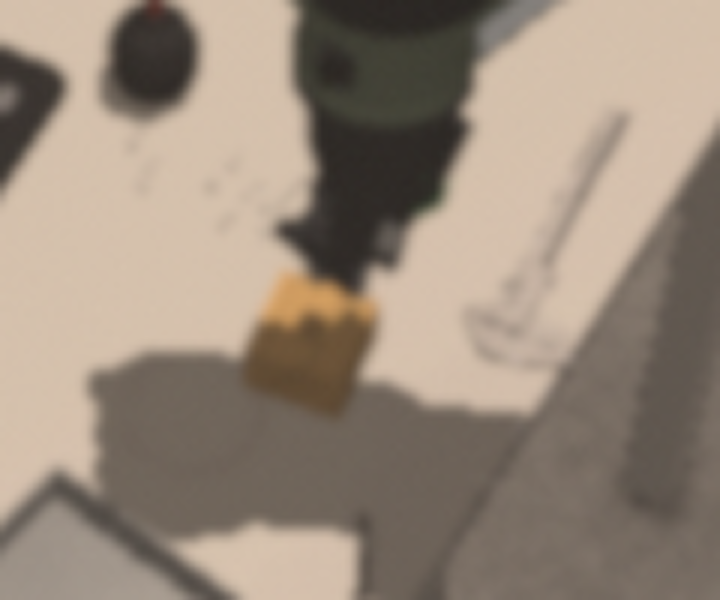

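Run:
```python
from g import *
P=np.array([.44063,.10505,.14197]);d=-np.array([.9636,-.2673,0])
s=load("s7");w=load("w7")
print("stand mouth",onz(w,200+283/3.5,240+65/3.5,.042))
for c,t,L in ((-.007,30.3,.0713),(-.004,28,.0713),(-.0085,32,.0713)):
    u=np.array([0,0,np.cos(np.radians(t))])+d*np.sin(np.radians(t))
    Gp=P+[0,0,.019]+c*d
    q=proj(s,[Gp-L*u,Gp-(L-.036)*u,Gp-(L-.018)*u]); print(c,t,((q-[203,170])*6).round(0).tolist())
im=s["img"][170:270,203:323,::-1]
cv2.imwrite("pics/z.png",cv2.resize(im[35:65,50:90],None,fx=18,fy=18,interpolation=cv2.INTER_CUBIC))
```

```text
stand mouth [0.47859217 0.09401929 0.042     ]
-0.007 30.3 [[455.0, 300.0], [417.0, 269.0], [436.0, 285.0]]
-0.004 28 [[444.0, 306.0], [408.0, 273.0], [426.0, 290.0]]
-0.0085 32 [[462.0, 296.0], [422.0, 266.0], [442.0, 281.0]]
```

View pics/z.png

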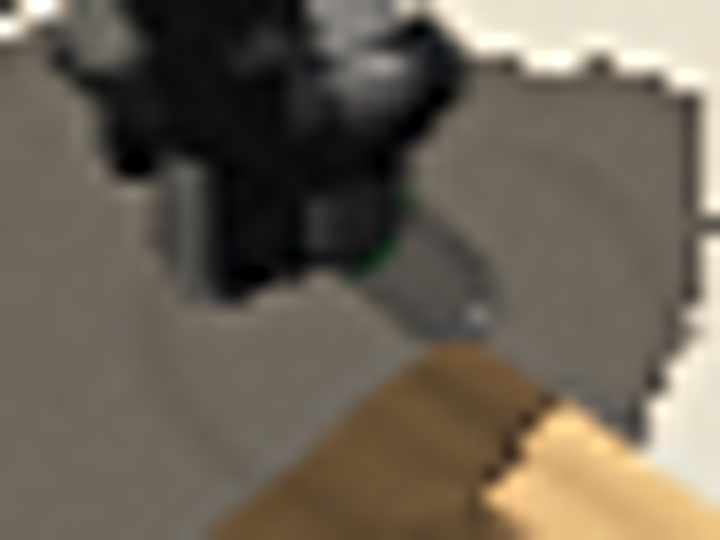

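Run:
```python
from h import *
s=load("s7")
pts=[[.4786,.0942,.042],[.4435,.1199,.042],[.4519,.0591,.042],[.5132,.0679,.042],[.5046,.1294,.042],[.5132,.0679,0]]
print(((proj(s,pts)-[203,170])*6).round(0))
P=np.array([.44063,.10505,.14197]); y=np.array([.267,.9636,0]);z=np.array([.9636,-.2673,0])
for a in(-.01,.01,-.02,.02): print(a,((proj(s,[P+a*y-z*.011,P+a*y+z*.011,P+a*y+[0,0,.038]])-[203,170])*6).round(0).tolist())
```

```text
[[449. 382.]
 [355. 387.]
 [453. 459.]
 [543. 378.]
 [444. 308.]
 [542. 433.]]
-0.01 [[349.0, 295.0], [396.0, 278.0], [371.0, 229.0]]
0.01 [[331.0, 262.0], [378.0, 246.0], [352.0, 197.0]]
-0.02 [[358.0, 311.0], [406.0, 295.0], [380.0, 246.0]]
0.02 [[323.0, 246.0], [369.0, 230.0], [343.0, 181.0]]
```

Run:
```python
from h import *
f=load("w1"); im=f["img"][:,:,::-1]
cv2.imwrite("pics/w1a.png",cv2.resize(im[280:410,165:265],None,fx=4.5,fy=4.5,interpolation=cv2.INTER_CUBIC))
cv2.imwrite("pics/w1b.png",cv2.resize(im[45:145,65:195],None,fx=4.5,fy=4.5,interpolation=cv2.INTER_CUBIC))
a=np.array([-.4817,.134,.866])
C=np.array([[.5449,-.1601,.063],[.5267,-.2257,.063]])
print(((proj(f,C+.011*a)-[165,280]+.5)*4.5-.5).round(1))
print(((proj(f,[[.4784,.0943,.112],[.4435,.1199,.042],[.4519,.0591,.042],[.5132,.0679,.042],[.5046,.1294,.042]])-[65,45]+.5)*4.5-.5).round(1))
```

```text
[[186.5 242.3]
 [135.4 451.1]]
[[114.9 203.5]
 [116.4  93.5]
 [203.9 391.6]
 [474.3 350.8]
 [401.5  43.8]]
```

View pics/w1a.png

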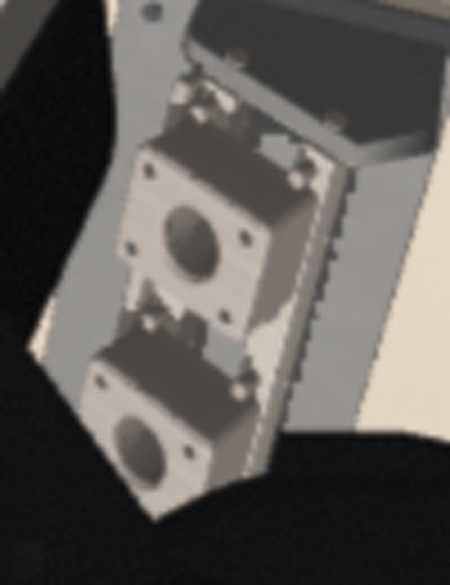

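View pics/w1b.png

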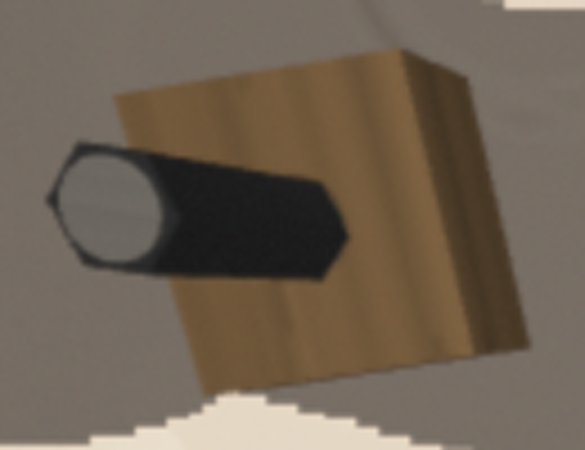

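```bash
cat > tgt.py <<'E'
from h import *
yaw=np.radians(-15.54); d=np.array([-np.cos(yaw),-np.sin(yaw),0]); a=d*.5+np.array([0,0,.8660])
C0=np.array([.5269,-.2257,.063]); yv=np.array([-np.sin(yaw),np.cos(yaw),0])
def seat(k): return C0+.068*k*yv
def tcp(k,s,c=-.007,L=.0713): return seat(k)+(s+L)*a-[0,0,.019]-c*d
E
python3 - <<'E'
from tgt import *
p,R,s=tool(); print(p)
for k in (1,0,-1): print(k,tcp(k,.035).round(4), rows(tcp(k,.035)-p,R), np.linalg.norm(tcp(k,.035)[:2]).round(3))
E
```

```text
[0.43939614 0.10456688 0.13965333]
1 [ 0.4872 -0.1441  0.1361] [   3.6 -226.8  112.5] 0.508
0 [ 0.4689 -0.2096  0.1361] [   3.6 -294.8  112.4] 0.514
-1 [ 0.4507 -0.2751  0.1361] [   3.7 -362.8  112.4] 0.528
```

```bash
python3 -m pendant '[[-10,-20,8,0],[0,-40,20,0],[0,-45,22.5,0],[0,-45,22.5,0],[3,-40,20,0],[5,-26,14,0],[5.6,-10.8,5.5,0],[0,0,0,0],[0,0,0,0]]'
python3 - <<'E'
from tgt import *
p,R,s=tool(); print(p.tolist(),R[:,1],s["clock"],s["force"]); print(rows(tcp(1,.035)-p,R))
snap("wrist","w8")
f=snap("scene","s8"); g=snap("side","d8")
for n,ff in (("s8",f),("d8",g)):
    q=proj(ff,seat(1)+.011*a)[0]; x,y=q.astype(int); print(n,q,x-55,y-50)
    cv2.imwrite(f"pics/{n}c.png",cv2.resize(ff["img"][y-50:y+40,x-55:x+55,::-1],None,fx=7,fy=6.6 and 7,interpolation=cv2.INTER_CUBIC))
E
```

```text
clock: 7.25
position: [0.4876, -0.1426, 0.1366]
tool_rot: [2.567, 1.57, 2.298]
force: [-0.7, 0.3, -1.2]
grip_width: 0.019
[0.4875570805976827, -0.1425903276680744, 0.136560656416271] [2.65791262e-01 9.64030518e-01 4.06910352e-04] 7.25 [-0.65292082  0.26182829 -1.23574959]
[ 0.5 -1.5  0. ]
s8 [360.24680026 274.97497131] 305 224
d8 [318.56964706 152.31393405] 263 102
```

View pics/w8.png

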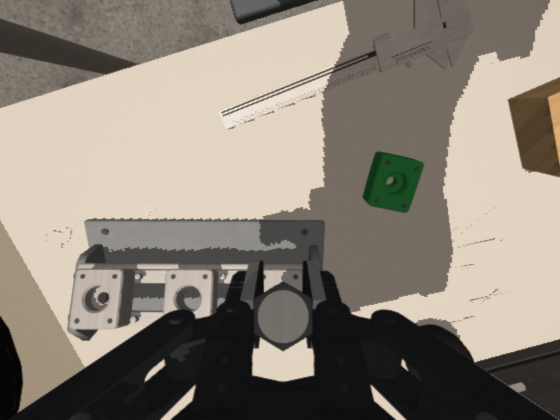

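View pics/s8c.png

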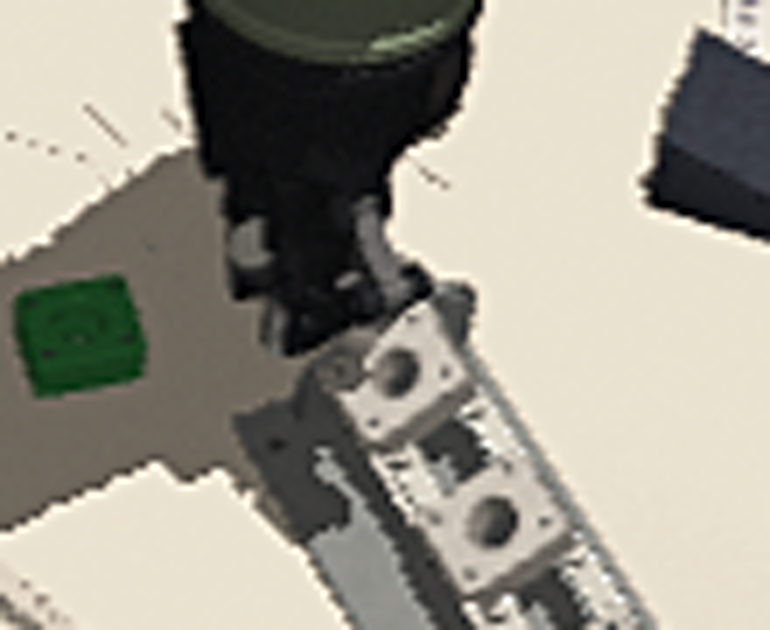

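View pics/d8c.png

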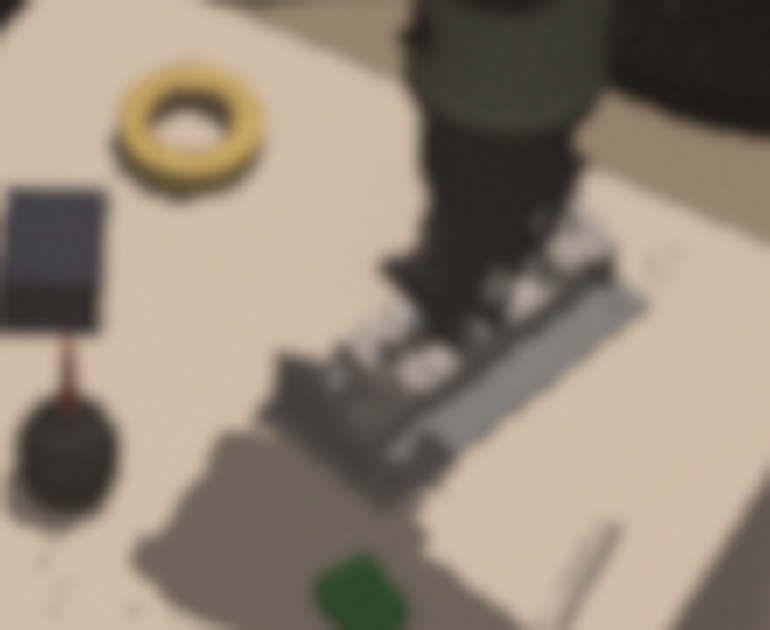

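Run:
```python
from tgt import *
f=load("s8"); p=np.array([.48756,-.14259,.13656])
def tipat(c,L,t):
    u=d*np.sin(np.radians(t))+np.array([0,0,np.cos(np.radians(t))]); return p+[0,0,.019]+c*d-L*u
for c,t in((-.007,30),(-.004,28),(-.0085,32)): print(((proj(f,tipat(c,.0713,t))-[305,224])*7+[9,12]).round(0))
im=f["img"][224:314,305:415,::-1]
cv2.imwrite("pics/z8.png",cv2.resize(im[38:68,30:75],None,fx=17,fy=17,interpolation=cv2.INTER_CUBIC))
print("z8 = (c/7-[30,38])*17")
```

```text
[[371. 344.]]
[[358. 351.]]
[[380. 339.]]
z8 = (c/7-[30,38])*17
```

View pics/z8.png

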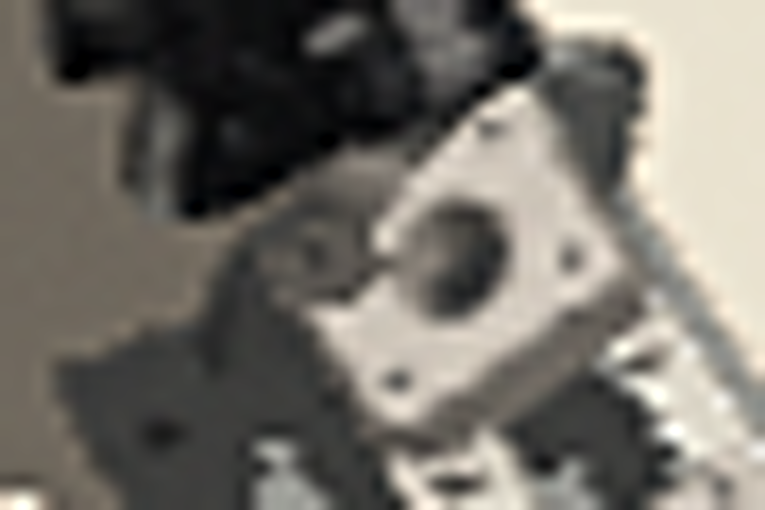

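```bash
python3 -m pendant '[[0.5,-1.5,0,0],[9.1,0,5.25,0],[9.1,0,5.25,0],[0,0,0,0]]'
python3 - <<'E'
from tgt import *
p,R,s=tool(); print(p.tolist(),s["clock"],np.round(s["force"],2)); print(rows(tcp(1,.014)-p,R))
f=snap("scene","s9",(340,255,385,285),17)
E
```

```text
clock: 7.9
position: [0.4973, -0.1481, 0.1169]
tool_rot: [3.077, 1.569, 2.806]
force: [0.0, -0.3, -1.3]
grip_width: 0.019
[0.49731768079181504, -0.1481124128480016, 0.11694649374978357] 7.9 [ 0.02 -0.31 -1.31]
[-0.9  1.2 -0.4]
```

View pics/s9.png

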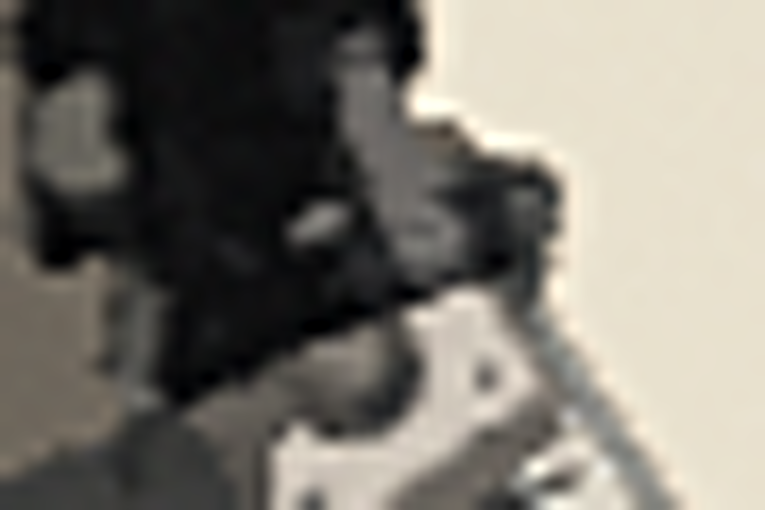

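```bash
cat >> h.py <<'E'
def avg(n=6):
    P=[];F=[]
    for i in range(n):
        p,R,s=tool(); P.append(p);F.append(s["force"])
        if i<n-1: grab_frame("side")
    P=np.array(P); return P.mean(0),R,P.std(0),np.mean(F,0),s["clock"]
E
python3 - <<'E'
from tgt import *
p,R,sd,F,t=avg(8); print(p.round(4),(sd*1000).round(2),F.round(2),t); print(rows(tcp(1,.014)-p,R))
E
```

```text
[ 0.4974 -0.1482  0.118 ] [0.08 0.06 0.29] [ 0.03  0.05 -0.96] 8.3
[ 0.1  1.2 -0.4]
```

```bash
python3 -m pendant '[[0,1.2,-0.4,0],[0,0,0,0],[3.5,0,2,0],[3.5,0,2,0],[0,0,0,0],[0,0,0,0]]'
python3 - <<'E'
from tgt import *
p,R,sd,F,t=avg(3); print(p.round(4),(sd*1000).round(2),F.round(2),t); print(rows(tcp(1,.006)-p,R))
f=snap("scene","s10",(340,255,385,285),17)
E
```

```text
clock: 9.05
position: [0.5012, -0.148, 0.111]
tool_rot: [2.964, 1.571, 2.693]
force: [-0.7, 0.8, -1.4]
grip_width: 0.0193
[ 0.5012 -0.148   0.111 ] [0.03 0.02 0.04] [-0.26  0.34 -1.44] 9.15
[ 0.1  0.  -0.1]
```

View pics/s10.png

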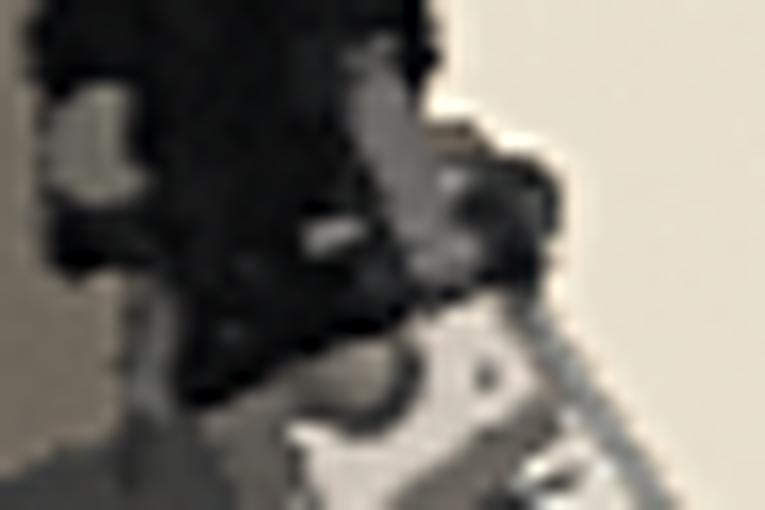

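```bash
python3 -m pendant '[[3.5,0,2,0],[3.5,0,2,0],[0,0,0,0]]'; python3 -m pendant '[[3.5,0,2,0],[0,0,0,0]]';python3 - <<'E'
from tgt import *
p,R,sd,F,t=avg(3); print(p.round(4),(sd*1000).round(2),F.round(2),t); print(rows(tcp(1,-.0061)-p,R))
E
```

```text
clock: 9.57
position: [0.505, -0.1491, 0.1036]
tool_rot: [3.112, 1.57, 2.841]
force: [-0.1, -0.1, -1.1]
grip_width: 0.0195
clock: 9.82
position: [0.5069, -0.1496, 0.1002]
tool_rot: [3.086, 1.57, 2.815]
force: [-0.3, 0.3, -0.5]
grip_width: 0.019
[ 0.507  -0.1496  0.1004] [0.01 0.01 0.09] [-0.54  0.02 -1.11] 9.925
[-0.1  0.   0. ]
```

```bash
python3 -m pendant '[[3.5,0,2,0],[3.5,0,2,0],[0,0,0,0],[0,0,0,0],[0,0,0,0]]';python3 - <<'E'
from tgt import *
p,R,sd,F,t=avg(3); print(p.round(4),(sd*1000).round(2),F.round(2),t); print(rows(tcp(1,-.014)-p,R))
f=snap("scene","s11",(320,240,400,300),9)
snap("wrist","w11")
E
```

```text
clock: 10.55
position: [0.5108, -0.1507, 0.0936]
tool_rot: [-0.095, 1.571, -0.365]
force: [0.6, -0.3, -1.6]
grip_width: 0.0194
[ 0.5108 -0.1507  0.0936] [0.01 0.01 0.01] [ 0.46 -0.12 -1.5 ] 10.65
[-0.   0.  -0.1]
```

View pics/s11.png

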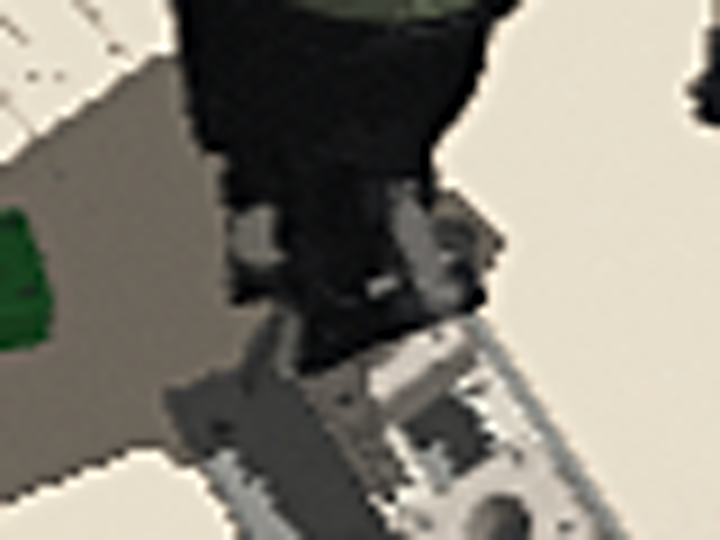

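View pics/w11.png

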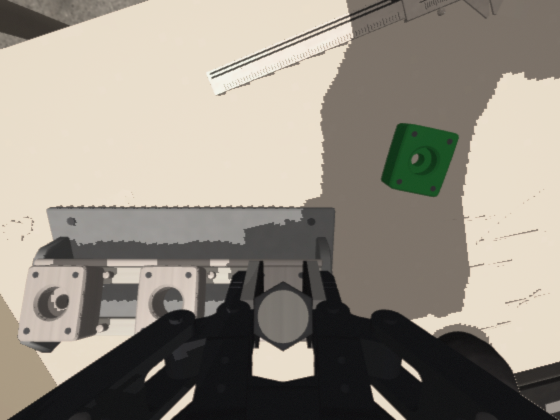

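```bash
python3 -m pendant '[[3.5,0,2,0],[0,0,0,0],[0,0,0,0]]';python3 -m pendant '[[-17.3,0,-10,0],[-17.3,0,-10,0],[0,-20,0,0],[0,-34,0,0],[0,-14,0,0],[0,0,0,0],[0,0,0,0],[0,0,0,0]]'
python3 - <<'E'
from tgt import *
p,R,sd,F,t=avg(3); print(p.round(4),(sd*1000).round(2),F.round(2),t); print(rows(tcp(0,.022)-p,R))
f=snap("scene","s12",(320,240,400,300),9)
snap("wrist","w12")
E
```

```text
clock: 11.12
position: [0.5127, -0.1512, 0.0899]
tool_rot: [-3.039, 1.571, 2.973]
force: [0.6, 0.4, -0.9]
grip_width: 0.0195
clock: 12.12
position: [0.4757, -0.2104, 0.1246]
tool_rot: [1.685, 1.57, 1.416]
force: [0.5, -0.6, -1.8]
grip_width: 0.0192
[ 0.4756 -0.2106  0.1246] [0.05 0.14 0.01] [ 0.17 -0.18 -1.27] 12.225
[-0.2 -0.8 -0.2]
```

View pics/s12.png

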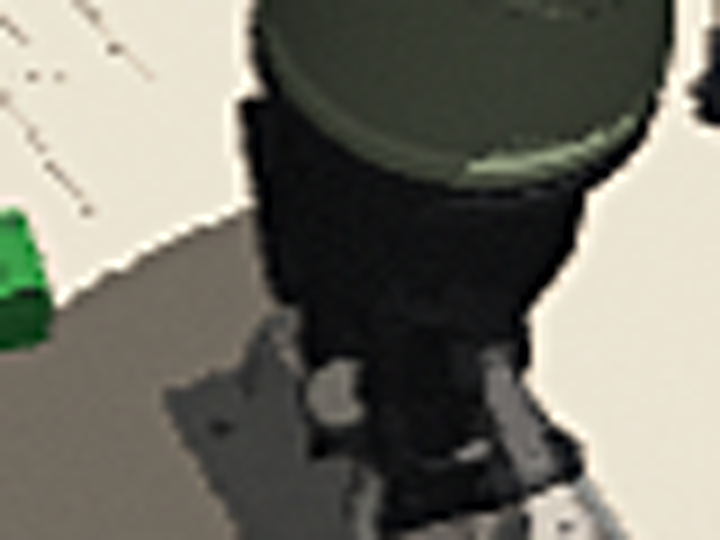

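View pics/w12.png

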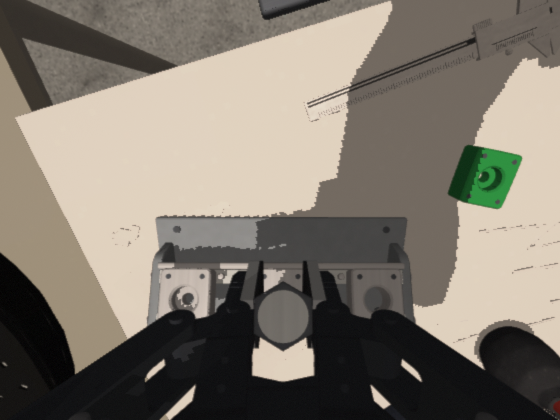

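```bash
python3 -m pendant '[[0,0,0,0],[6.9,0,4,0],[6.9,0,4,0],[0,0,0,0],[0,0,0,0],[0,0,0,0]]'
python3 - <<'E'
from tgt import *
p,R,sd,F,t=avg(3); print(p.round(4),(sd*1000).round(2),F.round(2),t); print(rows(tcp(0,.006)-p,R))
f=snap("scene","s13",(345,270,390,300),17)
E
```

```text
clock: 13.08
position: [0.483, -0.2136, 0.111]
tool_rot: [-0.086, 1.571, -0.357]
force: [0.3, 0.4, -1.4]
grip_width: 0.0192
[ 0.483  -0.2136  0.111 ] [0.   0.   0.01] [-0.12  0.22 -1.45] 13.175
[ 0.   0.1 -0.1]
```

View pics/s13.png

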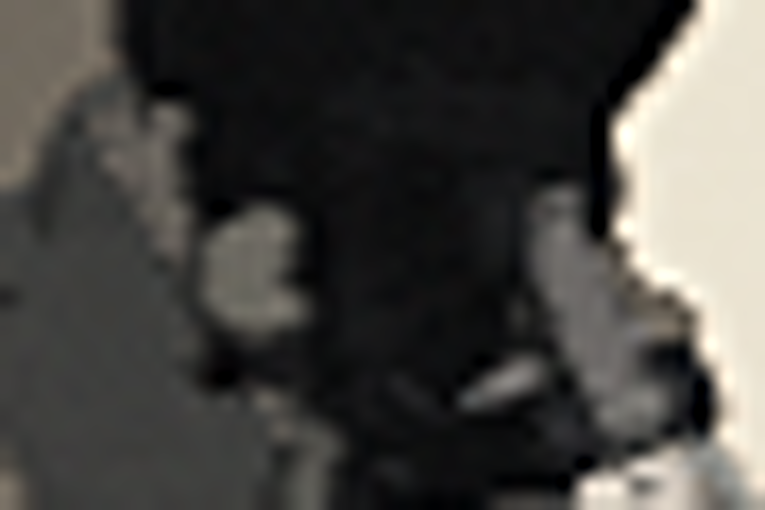

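No contact with 5 mm in the mouth; carry on in steps.

```bash
python3 -m pendant '[[3.5,0,2,0],[3.5,0,2,0],[0,0,0,0]]'; python3 -m pendant '[[3.5,0,2,0],[0,0,0,0]]'; python3 -m pendant '[[3.5,0,2,0],[3.5,0,2,0],[3.5,0,2,0],[0,0,0,0],[0,0,0,0],[0,0,0,0]]';python3 - <<'E'
from tgt import *
p,R,sd,F,t=avg(3); print(p.round(4),(sd*1000).round(2),F.round(2),t); print(rows(tcp(0,-.018)-p,R))
E
```

```text
clock: 13.6
position: [0.4869, -0.2146, 0.1034]
tool_rot: [3.02, 1.57, 2.749]
force: [0.4, -0.5, -0.6]
grip_width: 0.0192
clock: 13.85
position: [0.4888, -0.2151, 0.1]
tool_rot: [2.856, 1.571, 2.585]
force: [0.4, 0.1, -0.6]
grip_width: 0.0195
clock: 14.6
position: [0.4945, -0.2167, 0.0899]
tool_rot: [-2.266, 1.571, -2.537]
force: [1.0, -0.3, -0.8]
grip_width: 0.0195
[ 0.4946 -0.2168  0.0899] [0.02 0.01 0.01] [ 0.6  -0.76 -1.05] 14.7
[-0.3  0.  -0.1]
```

```bash
python3 -m pendant '[[-17.3,0,-10,0],[-17.3,0,-10,0],[0,-20,0,0],[0,-34,0,0],[0,-14,0,0],[0,0,0,0],[0,0,0,0],[0,0,0,0],[0,0,0,0],[6.9,0,4,0],[6.9,0,4,0],[0,0,0,0]]';python3 -m pendant '[[0,0,0,0],[0,0,0,0]]'
python3 - <<'E'
from tgt import *
p,R,sd,F,t=avg(3); print(p.round(4),(sd*1000).round(2),F.round(2),t); print(rows(tcp(-1,.006)-p,R))
snap("wrist","w14")
E
```

```text
clock: 16.2
position: [0.4648, -0.2789, 0.1098]
tool_rot: [2.843, 1.57, 2.573]
force: [1.0, -0.2, -0.8]
grip_width: 0.0191
clock: 16.45
position: [0.4648, -0.2791, 0.1108]
tool_rot: [-0.568, 1.571, -0.838]
force: [-0.2, 1.1, -1.5]
grip_width: 0.0191
[ 0.4648 -0.2791  0.1108] [0.01 0.01 0.01] [ 0.2   0.23 -1.34] 16.55
[-0.2  0.1 -0.2]
```

View pics/w14.png

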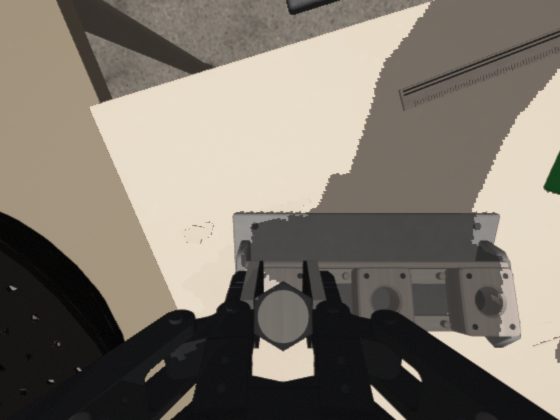

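```bash
python3 -m pendant '[[1,0,0.6,0],[1,0,0.6,0],[1,0,0.6,0],[0,0,0,0]]'; python3 -m pendant '[[0.9,0,0.5,0],[0,0,0,0]]';  python3 -m pendant '[[0.9,0,0.5,0],[0,0,0,0]]'
```

```text
clock: 17.1
position: [0.4666, -0.2795, 0.1075]
tool_rot: [2.901, 1.571, 2.63]
force: [0.1, -0.4, -1.7]
grip_width: 0.0194
clock: 17.35
position: [0.4671, -0.2797, 0.1067]
tool_rot: [3.139, 1.571, 2.868]
force: [-0.6, -0.7, -0.6]
grip_width: 0.0195
clock: 17.6
position: [0.4676, -0.2798, 0.1057]
tool_rot: [2.866, 1.571, 2.596]
force: [0.1, 1.4, -1.3]
grip_width: 0.0195
```

Run:
```python
from tgt import *
p,R,sd,F,t=avg(4); print(p.round(4),(sd*1000).round(2),F.round(2),F@a,t); print(rows(tcp(-1,0)-p,R))
```

```text
[ 0.4675 -0.2798  0.1058] [0.01 0.02 0.03] [-0.02  0.25 -1.18] -0.9772530203326981 17.75
[0.  0.  0.1]
```

```bash
for i in 1; do python3 -m pendant '[[0.9,0,0.5,0],[0,0,0,0]]';  python3 -m pendant '[[0.9,0,0.5,0],[0,0,0,0]]'; python3 -m pendant '[[0.9,0,0.5,0],[0,0,0,0]]'; done
```

```text
clock: 18.0
position: [0.468, -0.28, 0.1048]
tool_rot: [3.077, 1.571, 2.806]
force: [0.2, 0.0, -1.4]
grip_width: 0.0194
clock: 18.25
position: [0.4685, -0.2801, 0.104]
tool_rot: [-2.5, 1.571, -2.771]
force: [0.3, -1.2, -1.1]
grip_width: 0.0196
clock: 18.5
position: [0.4687, -0.2802, 0.1035]
tool_rot: [-2.742, 1.57, -3.012]
force: [-5.0, 2.4, 11.2]
grip_width: 0.0194
```

```bash
python3 -m pendant '[[0,0,0,0],[0,0,0,0]]'
python3 - <<'E'
from tgt import *
p,R,sd,F,t=avg(3); print(p.round(4),F.round(2),F@a,t)
snap("wrist","w15",(200,240,370,400),3.5); 
print(np.degrees(np.arctan2(R[0,2],R[1,2])))
E
```

```text
clock: 18.75
position: [0.4687, -0.2802, 0.1035]
tool_rot: [-2.721, 1.57, -2.991]
force: [-5.9, 1.8, 10.7]
grip_width: 0.0195
[ 0.4687 -0.2802  0.1035] [-5.56  2.45 10.99] 12.521377174083838 18.85
105.5109492533785
```

View pics/w15.png

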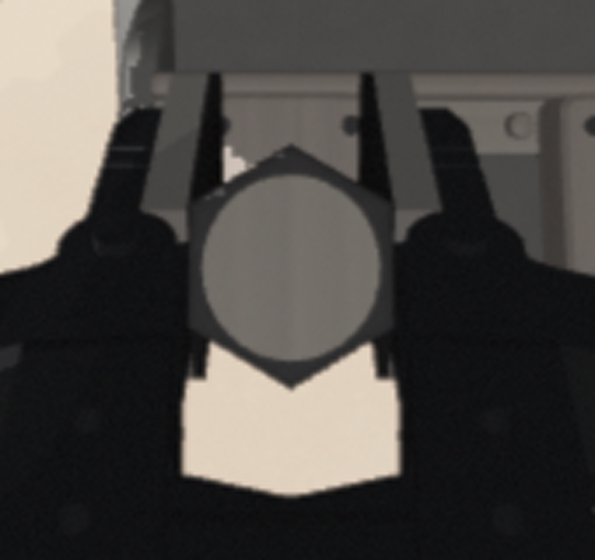

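```bash
cat >> tgt.py <<'E'
M=np.array([.4785,.0942,.042])
def stcp(up,tx=.0039,tz=-.005,c=-.007,L=.0713): return M-d*tx+[0,0,tz]+(L+up)*a-[0,0,.019]-c*d
E
python3 -m pendant '[[-17.3,0,-10,0],[-17.3,0,-10,0],[-10,0,0,0],[0,0,0,0],[0,0,0,0]]'
python3 - <<'E'
from tgt import *
p,R,sd,F,t=avg(2); print(p.round(4),F.round(2),t); print(stcp(.023),rows(stcp(.023)-p,R))
E
```

```text
clock: 19.52
position: [0.4498, -0.2748, 0.1472]
tool_rot: [2.684, 1.57, 2.413]
force: [-0.7, 0.4, -1.8]
grip_width: 0.0193
[ 0.4498 -0.2748  0.1471] [-0.59  0.37 -1.63] 19.575
[0.43008696 0.10766253 0.0996638 ] [  47.6  363.3 -121.1]
```

```bash
python3 -m pendant '[[0,25,-8,0],[0,45,-15,0],[0,50,-17,0],[0,50,-17,0],[0,50,-17,0],[0,50,-17,0],[0,45,-15,0],[0,33.3,-10.1,0],[10,15,-5,0],[20,0,0,0],[17.6,0,0,0],[0,0,0,0]]';python3 -m pendant '[[0,0,0,0],[0,0,0,0],[0,0,0,0]]'
python3 - <<'E'
from tgt import *
p,R,sd,F,t=avg(2); print(p.round(4),F.round(2),t); print(stcp(.023),rows(stcp(.023)-p,R))
snap("wrist","w16",(200,200,370,400),3); s=snap("scene","s16",(235,195,320,260),9)
print((proj(s,[M,M+[0,0,.01]])-[235,195])*9)
for c,L in((-.007,.0713),(-.007,.068)):
    T=p+[0,0,.019]+c*d-L*a; print(((T-M)*1000).round(1),(proj(s,T)-[235,195])*9)
E
```

```text
clock: 21.08
position: [0.4294, 0.1076, 0.099]
tool_rot: [-2.658, 1.568, -2.928]
force: [0.5, -0.3, -0.6]
grip_width: 0.0192
clock: 21.45
position: [0.4304, 0.1076, 0.1005]
tool_rot: [0.515, 1.57, 0.244]
force: [-0.7, 0.5, -0.5]
grip_width: 0.0193
[0.4304 0.1076 0.1005] [-0.28  0.3  -1.04] 21.5
[0.43008696 0.10766253 0.0996638 ] [ 0.8  0.  -0.3]
[[385.26352851 347.86726166]
 [385.04074372 327.86348934]]
[-7.   1.9 15.7] [[362.97910647 324.15237098]]
[-8.6  2.4 18.6] [[357.90297291 320.13340908]]
```

View pics/w16.png

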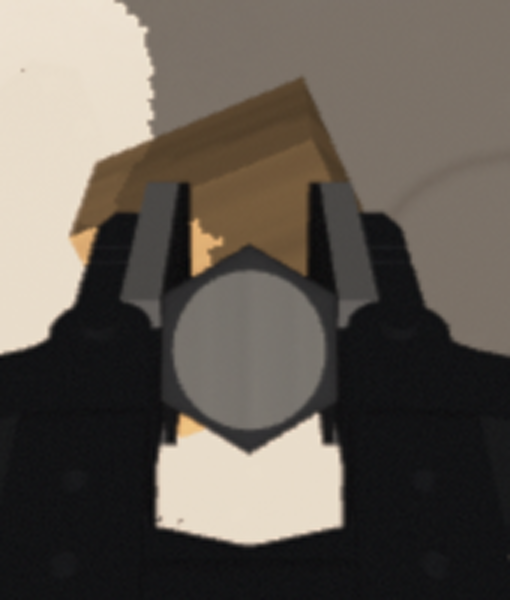

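View pics/s16.png

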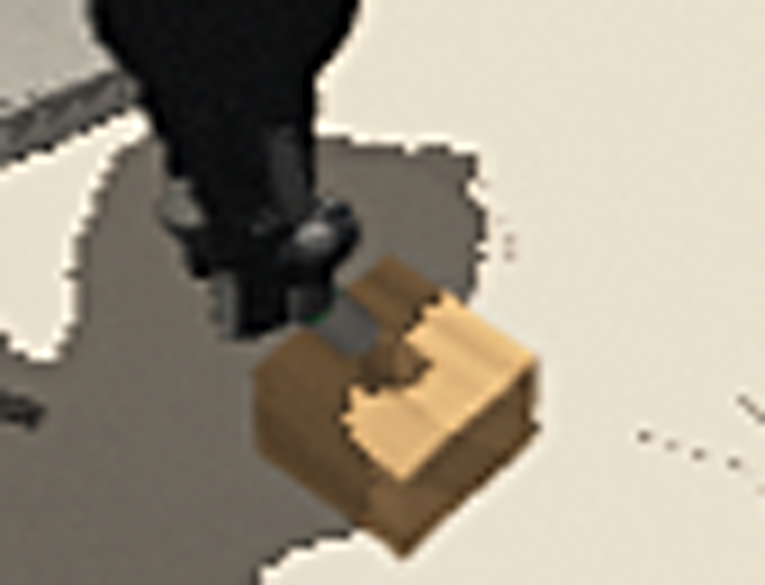

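```bash
python3 -m pendant '[[6.5,0,3.75,0],[6.5,0,3.75,0],[0,0,0,0],[0,0,0,0],[2.3,0,1.3,0],[0,0,0,0]]'; python3 -m pendant '[[2.3,0,1.3,0],[0,0,0,0]]';python3 -m pendant '[[2.3,0,1.4,0],[0,0,0,0],[0,0,0,0]]';python3 - <<'E'
from tgt import *
p,R,sd,F,t=avg(2); print(p.round(4),F.round(2),t); print(rows(stcp(0)-p,R))
s=snap("scene","s17",(235,195,320,260),9)
E
```

```text
clock: 22.35
position: [0.4386, 0.1052, 0.0847]
tool_rot: [-2.414, 1.571, -2.685]
force: [0.5, -0.6, -0.8]
grip_width: 0.0194
clock: 22.6
position: [0.4398, 0.1048, 0.0823]
tool_rot: [-2.548, 1.571, -2.818]
force: [0.5, 0.5, -0.8]
grip_width: 0.0194
clock: 22.98
position: [0.4412, 0.1045, 0.0802]
tool_rot: [-2.864, 1.571, -3.134]
force: [-1.1, 0.2, -1.4]
grip_width: 0.019
[0.4412 0.1045 0.0802] [-0.58 -0.04 -1.21] 23.025
[ 0.5  0.1 -0. ]
```

View pics/s17.png

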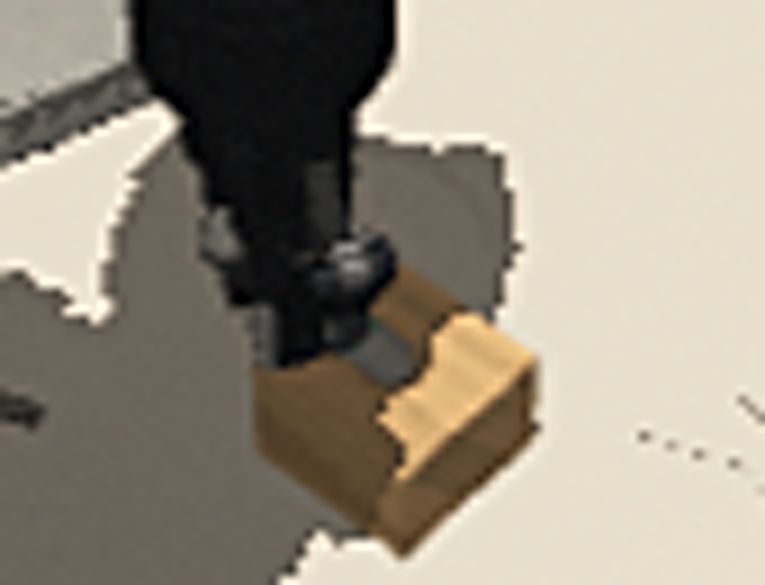

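```bash
python3 -m pendant '[[-0.5,0,2.5,0],[-0.5,0,2.5,0],[-0.2,0,2.5,0],[0,0,2.7,0],[0.5,0,2.7,0],[0.6,0,2.7,0],[0.8,0,2.7,0],[0.9,0,2.7,0],[0,0,0,0],[0,0,0,0]]' - 25;python3 - <<'E'
from tgt import *
p,R,sd,F,t=avg(2); print(p.round(4),F.round(2),t)
s=snap("scene","s18",(235,195,320,260),9); snap("wrist","w18",(200,240,370,400),3.5)
E
```

```text
clock: 24.32
position: [0.4599, 0.0984, 0.0781]
tool_rot: [-2.561, 1.567, -2.832]
force: [-7.2, 0.2, -2.9]
grip_width: 0.0195
[0.4599 0.0984 0.0781] [-7.    0.43 -2.47] 24.375
```

View pics/w18.png

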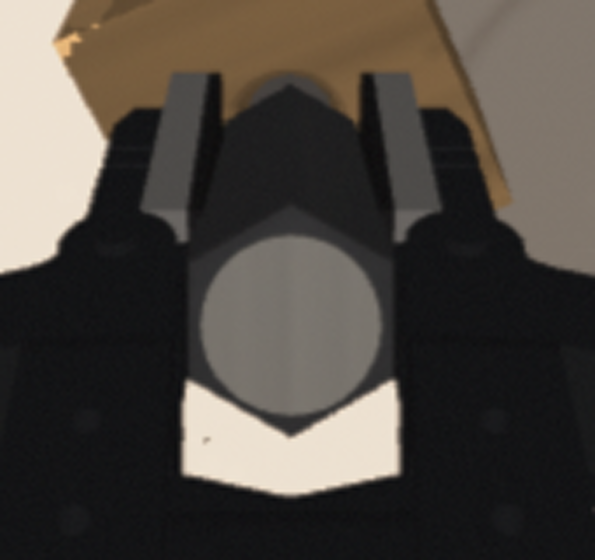

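View pics/s18.png

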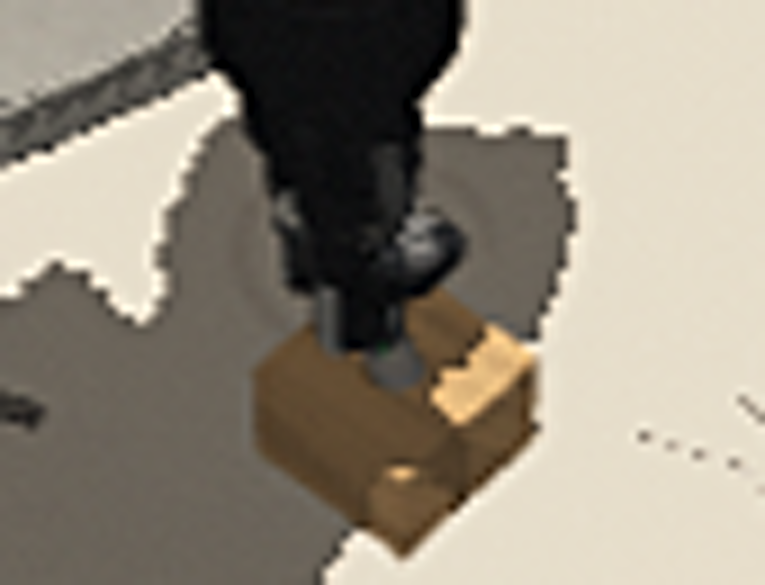

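Run:
```python
from g import *
z=[.9636,-.2673,0]
print(fit(load("w18"),[.4599,.0984,.0781],z,np.array([332.9,298.6,364.3,264.3])))
```

```text
(np.float64(16.96), array([71.13, -3.79]), array([-0.6, -0.2,  1.9, -0.4]))
```

```bash
python3 -m pendant '[[0.6,0,2.5,0],[0.6,0,2.5,0],[0.8,0,2.5,0],[0.8,0,2.5,0],[1,0,2.5,0],[1,0,2.5,0],[0,0,0,0],[0,0,0,0]]';python3 - <<'E'
from tgt import *
p,R,sd,F,t=avg(2); print(p.round(4),F.round(2),t)
s=snap("scene","s19",(235,195,320,260),9); snap("wrist","w19",(200,240,370,400),3.5)
E
```

```text
clock: 25.48
position: [0.4744, 0.0944, 0.0733]
tool_rot: [-2.569, 1.567, -2.84]
force: [-8.1, 0.7, -2.9]
grip_width: 0.0193
[0.4744 0.0944 0.0733] [-7.41  0.49 -2.59] 25.525
```

View pics/w19.png

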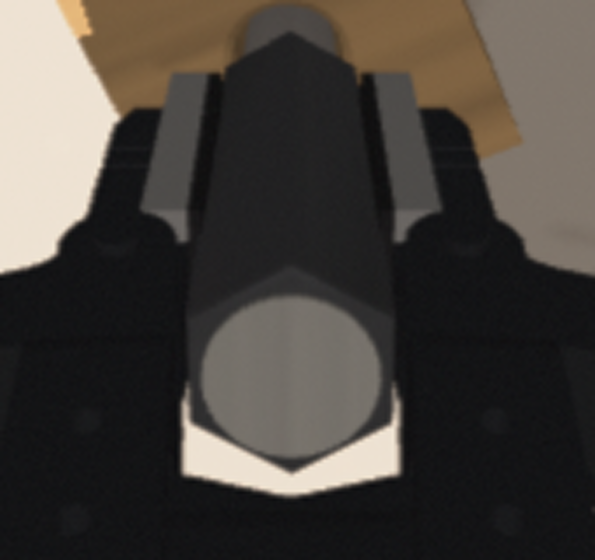

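View pics/s19.png

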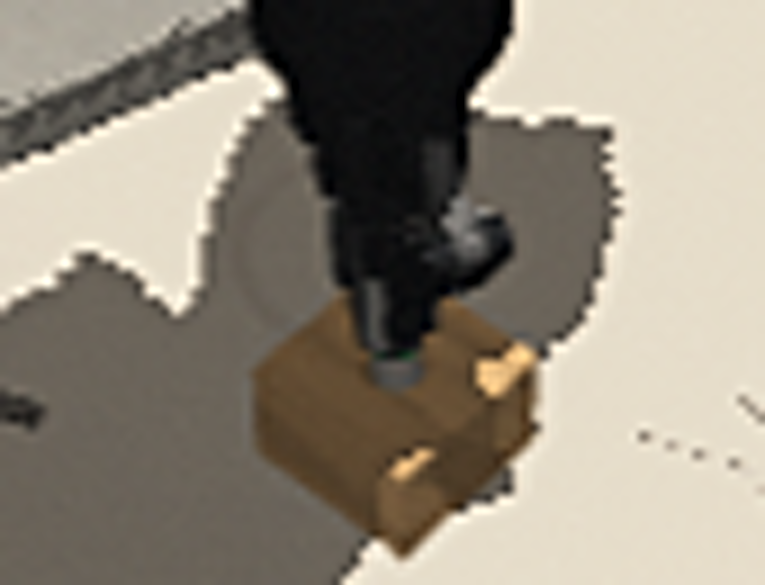

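```bash
python3 -m pendant '[[1.5,0,2,0],[1.5,0,2,0],[1.5,0,1,0],[0,0,0,0],[0,0,0,0]]';python3 - <<'E'
from g import *
z=[.9636,-.2673,0]
print(fit(load("w19"),[.4744,.0944,.0733],z,np.array([347.7,316.6,374.3,249.1])))
from tgt import *
p,R,sd,F,t=avg(2); print(p.round(4),F.round(2),t)
s=snap("scene","s20",(235,195,320,260),9); snap("wrist","w20",(200,240,370,400),3.5)
E
```

```text
clock: 26.25
position: [0.4791, 0.0931, 0.0687]
tool_rot: [-2.568, 1.567, -2.839]
force: [-7.6, -0.0, -3.1]
grip_width: 0.0193
(np.float64(5.12), array([71.51, -1.86]), array([-0.5, -0.1,  2.2, -0.3]))
[0.4791 0.0931 0.0687] [-7.3   0.51 -3.11] 26.3
```

View pics/w20.png

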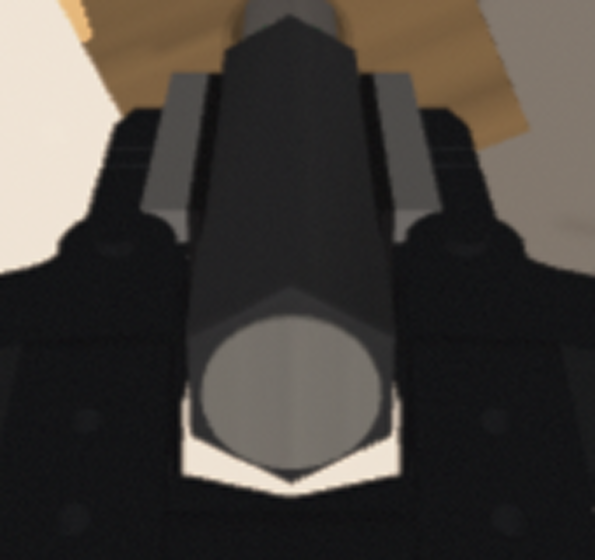

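```bash
python3 -m pendant '[[4,0,0,0],[4,0,-0.5,0],[0,0,0,0],[0,0,0,0]]';python3 -m pendant '[[1.5,0,0,0],[0,0,0,0],[0,0,0,0]]'
python3 - <<'E'
from tgt import *
p,R,sd,F,t=avg(2); print(p.round(4),F.round(2),t)
s=snap("scene","s21",(235,195,320,260),9)
E
```

```text
clock: 26.9
position: [0.479, 0.0932, 0.0608]
tool_rot: [-2.537, 1.568, -2.807]
force: [-5.5, -0.3, -3.8]
grip_width: 0.0192
clock: 27.28
position: [0.479, 0.0932, 0.0594]
tool_rot: [-2.529, 1.568, -2.8]
force: [-5.8, -0.1, -3.6]
grip_width: 0.0191
[0.479  0.0932 0.0594] [-5.73 -0.86 -3.69] 27.325
```

View pics/s21.png

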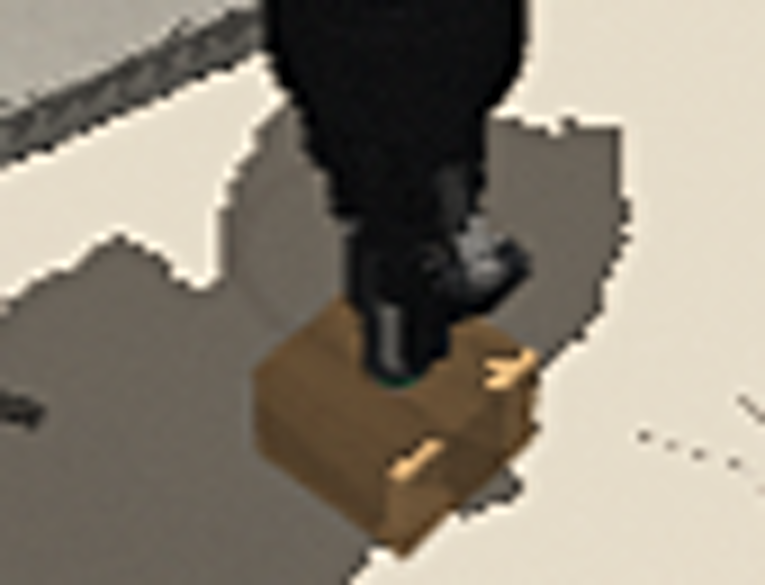

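```bash
python3 -m pendant '[[1,0,-0.5,0],[0,0,0,0]]';python3 -m pendant '[[1,0,0,0],[0,0,0,0]]';python3 -m pendant '[[1,0,0,0],[0,0,0,0]]'
```

```text
clock: 27.62
position: [0.4788, 0.0934, 0.0585]
tool_rot: [-2.503, 1.569, -2.773]
force: [-5.3, -2.2, -1.3]
grip_width: 0.0192
clock: 27.88
position: [0.4789, 0.0934, 0.0576]
tool_rot: [-2.466, 1.569, -2.736]
force: [-6.8, -1.8, 0.2]
grip_width: 0.0194
clock: 28.12
position: [0.479, 0.0934, 0.0572]
tool_rot: [-2.271, 1.569, -2.542]
force: [-10.5, -1.6, 19.8]
grip_width: 0.0191
```

```bash
python3 -m pendant '[[-1,0,-0.5,0],[0,0,0,0],[0,0,0,0],[0,0,0,0],[0,0,0,0]]' 1; python3 -m pendant '[[-30,0,0,0],[-40,0,0,0],[-40,0,0,0],[0,0,0,0],[0,0,0,0]]'
python3 - <<'E'
from tgt import *
p,R,sd,F,t=avg(2); print(p.round(4),F.round(2),t)
s=snap("scene","s22",(235,195,320,260),9); snap("wrist","w22")
E
```

```text
clock: 28.75
position: [0.4793, 0.0939, 0.0578]
tool_rot: [2.44, 1.571, 2.17]
force: [-0.1, 1.1, 0.2]
grip_width: 0.0855
clock: 29.38
position: [0.4791, 0.0938, 0.1674]
tool_rot: [-2.258, 1.57, -2.529]
force: [0.1, 0.4, -1.4]
grip_width: 0.0852
[0.479  0.0938 0.1672] [ 0.21  0.15 -0.42] 29.425
```

View pics/w22.png

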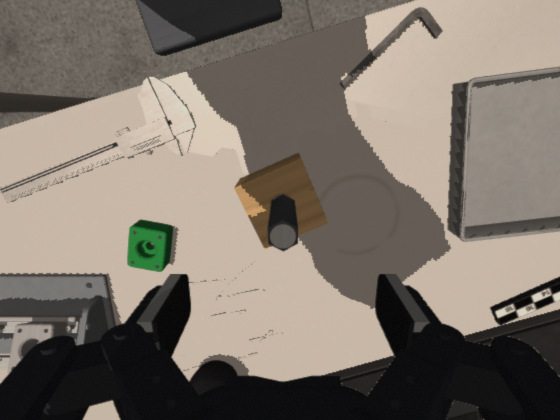

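View pics/s22.png

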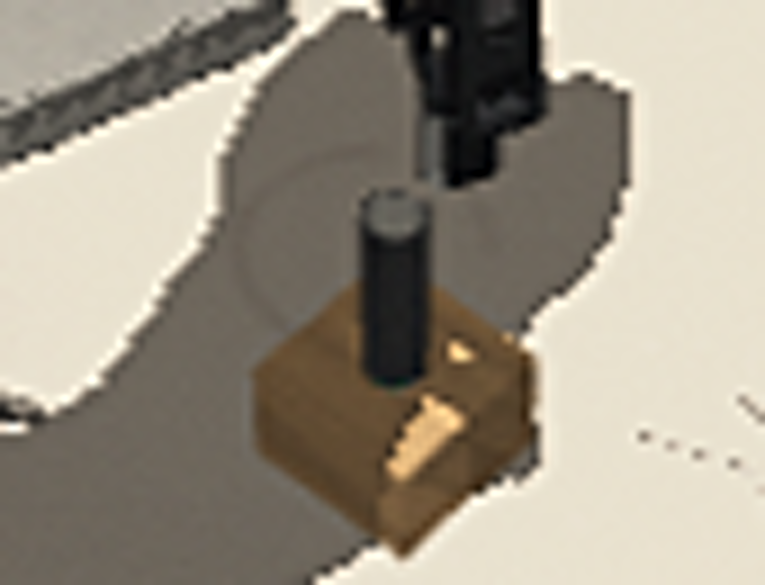

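Run:
```python
from tgt import *
p,R,s=tool(); t=seat(-1)+[0,0,.105-.005]; print(t,rows(t-p,R))
```

```text
[ 0.50868205 -0.29121417  0.163     ] [   4.  -363.1  131.7]
```

```bash
python3 -m pendant '[[0,-25,9,0],[0,-45,16,0],[0,-50,18,0],[0,-50,18,0],[0,-50,18,0],[0,-50,18,0],[0,-45,16,0],[2,-33,12,0],[2,-15.1,6.7,0],[0,0,0,0],[0,0,0,0],[0,0,0,0]]' 0.27
python3 - <<'E'
from tgt import *
p,R,sd,F,t=avg(2); print(p.round(4),F.round(2),t); print(rows(seat(-1)+[0,0,.1]-p,R),tool()[2]["grip_width"])
s=snap("scene","s23",(310,240,420,350),6); snap("wrist","w23")
E
```

```text
clock: 31.02
position: [0.5094, -0.2899, 0.164]
tool_rot: [1.3, 1.571, 1.031]
force: [0.0, -0.2, 0.4]
grip_width: 0.0541
[ 0.5094 -0.29    0.164 ] [ 0.05 -0.79  0.44] 31.075
[ 1.  -1.4 -0.4] 0.054322969443046334
```

View pics/w23.png

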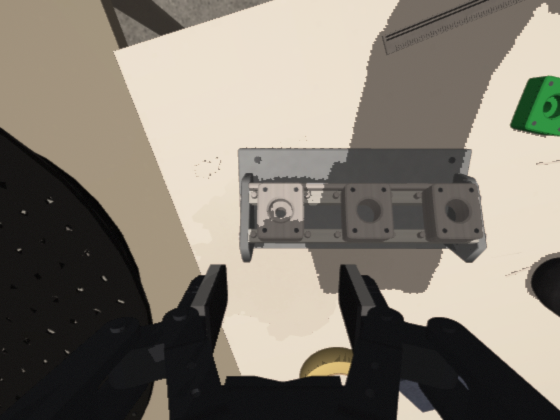

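View pics/s23.png

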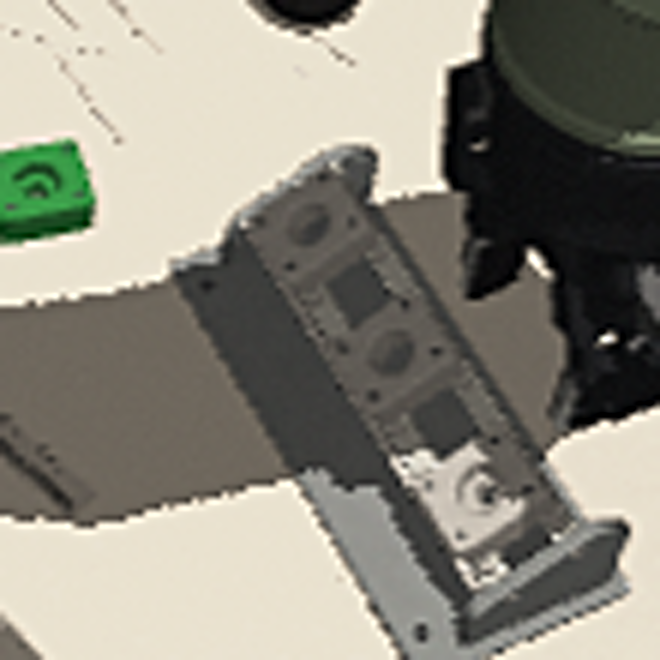

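Run:
```python
from tgt import *
f=load("w23")
fr=onz(f,300,149,.003); b=-(fr-seat(-1))@d; print("front edge rel seat along rack x",b)
# cheek top corners
for z in(.03,.05,.07): print(z,[( -(onz(f,u,v,z)-seat(-1))@d, (onz(f,u,v,z)-seat(-1))@yv) for u,v in ((252,175),(252,188),(252,246),(252,258))])
im=f["img"][:,:,::-1]; cv2.imwrite("pics/c23.png",cv2.resize(im[140:265,230:340],None,fx=5.5,fy=4.8 and 5.5,interpolation=cv2.INTER_CUBIC)[:600])
```

```text
front edge rel seat along rack x -0.04362709026329931
0.03 [(np.float64(-0.024147105781276133), np.float64(-0.024998355595365014)), (np.float64(-0.012520991576550304), np.float64(-0.02531026105718537)), (np.float64(0.04316603281142017), np.float64(-0.026804232882446762)), (np.float64(0.05553383036216105), np.float64(-0.027136036229535563))]
0.05 [(np.float64(-0.02800350062335468), np.float64(-0.023071910354671703)), (np.float64(-0.01721387135991558), np.float64(-0.023361374593455424)), (np.float64(0.034466538564671204), np.float64(-0.02474785694179168)), (np.float64(0.04594448794895665), np.float64(-0.025055787436918008))]
0.07 [(np.float64(-0.03185989546543318), np.float64(-0.021145465113978378)), (np.float64(-0.02190675114328085), np.float64(-0.021412488129725477)), (np.float64(0.025767044317922237), np.float64(-0.0226914810011366)), (np.float64(0.03635514553575212), np.float64(-0.02297553864430043))]
```

View pics/c23.png

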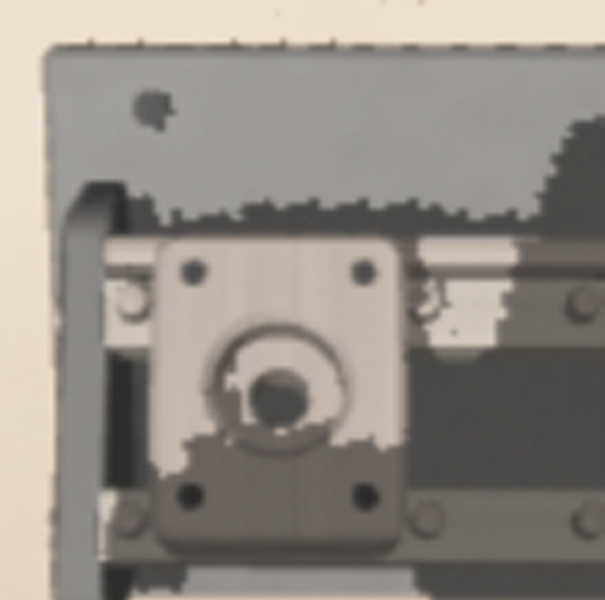

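Run:
```python
from tgt import *
C=seat(-1)+[0,0,-.002]
def pt(b,y,p): # b horizontal offset; z = rail + p perp
    zr=-.0095+(b-.0055)*.577; return C-d*b+yv*y+[0,0,zr+p]
w=load("w23"); s=load("s23")
print("w23crop (5.5x, off 230,140); s23crop (6x off 310,240)+(9,12)")
for p in (0,.004,.008,.012):
    for y in(-.036,-.040):
        P=[pt(-.025,y,p),pt(0,y,p),pt(.03,y,p)]
        print(p,y,((proj(w,P)-[230,140])*5.5).round(0).tolist(),((proj(s,P)-[310,240])*6+[9,12]).round(0).tolist())
P=[C+.011*a, pt(-.0265+.0055,-.0215,0),pt(-.0135,-.0225,.007)]
print(((proj(w,P)-[230,140])*5.5).round(0).tolist(),((proj(s,P)-[310,240])*6+[9,12]).round(0).tolist())
im=s["img"][300:350,375:420,::-1]; cv2.imwrite("pics/z23.png",cv2.resize(im,None,fx=12,fy=12,interpolation=cv2.INTER_CUBIC))
```

```text
w23crop (5.5x, off 230,140); s23crop (6x off 310,240)+(9,12)
0 -0.036 [[48.0, 192.0], [42.0, 371.0], [35.0, 597.0]] [[473.0, 627.0], [533.0, 586.0], [606.0, 537.0]]
0 -0.04 [[23.0, 192.0], [16.0, 371.0], [8.0, 597.0]] [[479.0, 635.0], [539.0, 595.0], [612.0, 545.0]]
0.004 -0.036 [[45.0, 197.0], [39.0, 379.0], [31.0, 608.0]] [[475.0, 622.0], [535.0, 581.0], [608.0, 532.0]]
0.004 -0.04 [[19.0, 197.0], [12.0, 379.0], [4.0, 608.0]] [[480.0, 631.0], [540.0, 590.0], [613.0, 541.0]]
0.008 -0.036 [[41.0, 202.0], [35.0, 386.0], [28.0, 620.0]] [[476.0, 618.0], [537.0, 577.0], [610.0, 527.0]]
0.008 -0.04 [[15.0, 202.0], [8.0, 386.0], [-0.0, 620.0]] [[482.0, 626.0], [542.0, 585.0], [615.0, 536.0]]
0.012 -0.036 [[38.0, 207.0], [32.0, 395.0], [24.0, 632.0]] [[478.0, 613.0], [538.0, 572.0], [612.0, 522.0]]
0.012 -0.04 [[11.0, 207.0], [4.0, 394.0], [-4.0, 632.0]] [[483.0, 622.0], [544.0, 581.0], [617.0, 531.0]]
[[276.0, 379.0], [140.0, 220.0], [129.0, 284.0]] [[482.0, 489.0], [464.0, 590.0], [485.0, 571.0]]
```

View pics/z23.png

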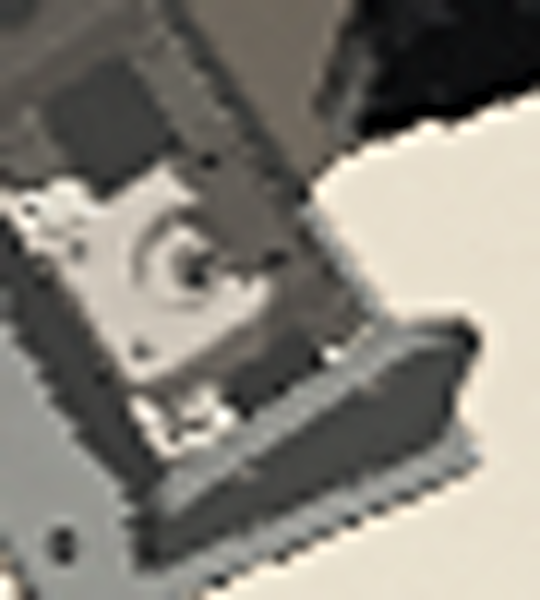

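```bash
python3 - <<'E'
from tgt import *
p,R,sd,F,t=avg(2); T=seat(-1)+[0,0,-.002]+d*.002; T[2]=.063; print(p.round(4),T,rows(T-p,R))
E
python3 -m pendant '[[0,-1,-2.5,0],[0,0,0,0],[35,0,0,0],[30,0,0,0],[20,0,0,0],[0,0,0,0],[0,0,0,0]]'
python3 - <<'E'
from tgt import *
p,R,sd,F,t=avg(2); T=seat(-1)+d*.002; T[2]=.063; print(p.round(4),F.round(2),t,rows(T-p,R))
snap("wrist","w24");snap("scene","s24",(330,240,430,330),7)
E
```

```text
[ 0.5093 -0.2907  0.164 ] [ 0.50675516 -0.29067835  0.063     ] [101.   -0.7  -2.4]
clock: 32.1
position: [0.5068, -0.2916, 0.0796]
tool_rot: [-0.162, 1.57, -0.433]
force: [0.5, 1.2, -0.8]
grip_width: 0.0545
[ 0.5069 -0.2917  0.0797] [ 0.32  0.4  -0.35] 32.15 [16.7  0.9 -0.4]
```

View pics/w24.png

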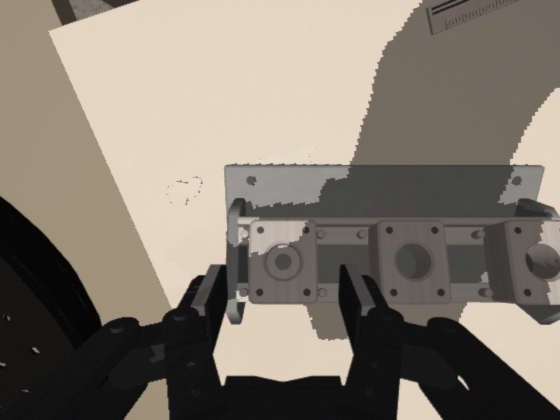

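View pics/s24.png

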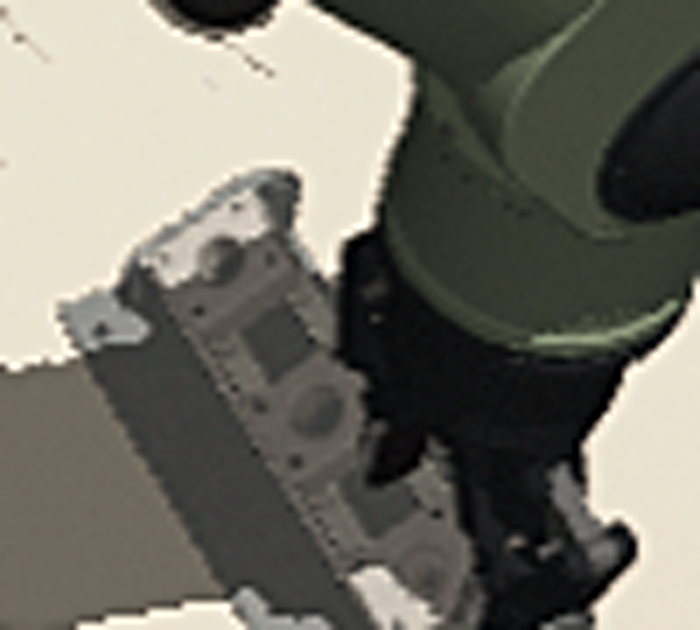

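```bash
python3 -m pendant '[[8,0.9,-0.4,0],[8.5,0,0,0],[0,0,0,0],[0,0,0,0]]';python3 -m pendant '[[0,0,0,0],[0,0,0,0],[0,0,0,0],[0,0,0,0]]' -1 50
python3 - <<'E'
from tgt import *
p,R,sd,F,t=avg(2); print(p.round(4),F.round(2),t,tool()[2]["grip_width"])
snap("wrist","w25")
E
```

```text
clock: 32.75
position: [0.5063, -0.2904, 0.0622]
tool_rot: [2.816, 1.571, 2.546]
force: [-0.5, -0.6, -0.6]
grip_width: 0.0543
clock: 33.25
position: [0.5064, -0.2906, 0.0628]
tool_rot: [-0.47, 1.57, -0.741]
force: [-2.2, -0.0, 6.0]
grip_width: 0.0343
[ 0.5064 -0.2906  0.0628] [-2.39  0.32  5.83] 33.3 0.034715202350726365
```

View pics/w25.png

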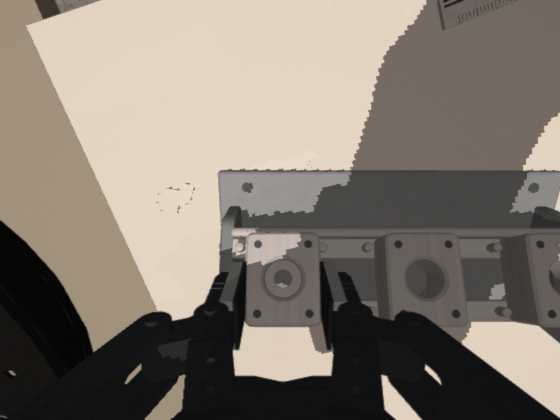

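```bash
python3 -m pendant '[[0,0,0,0],[-5,0,0,0],[-10,0,0,0],[-20,0,0,0],[-30,0,0,0],[-30,0,0,0],[0,0,0,0],[0,0,0,0]]' - 80
python3 - <<'E'
from tgt import *
p,R,sd,F,t=avg(2); print(p.round(4),F.round(2),t,tool()[2]["grip_width"])
snap("wrist","w26");snap("scene","s26",(310,170,430,340),4);s=snap("scene","s26b",(180,130,300,230),6)
print(load("s26")["R"][0,0])
E
```

```text
clock: 34.35
position: [0.5059, -0.2904, 0.1569]
tool_rot: [3.091, 1.57, 2.821]
force: [0.5, -0.6, -2.7]
grip_width: 0.0337
[ 0.5059 -0.2903  0.1567] [ 0.02 -0.08 -2.55] 34.4 0.03369359069188931
0.7697698415314067
```

View pics/w26.png

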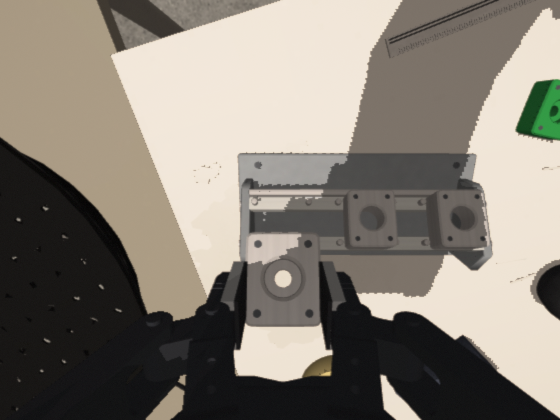

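View pics/s26b.png

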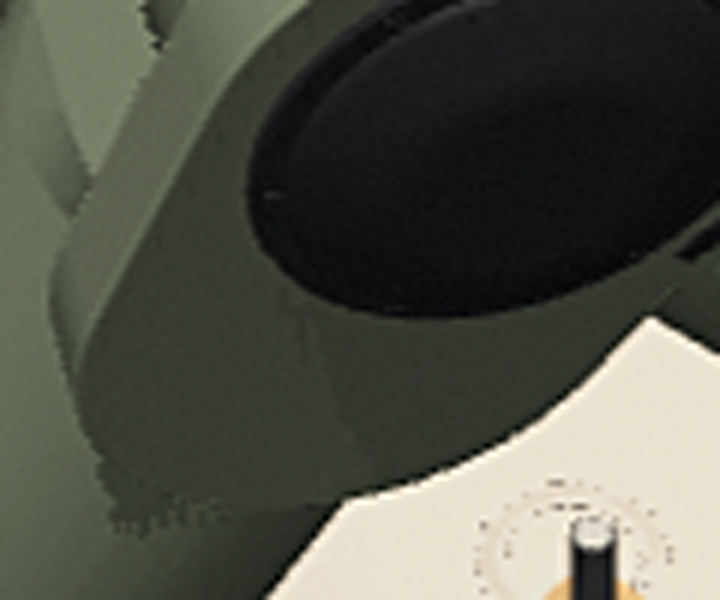

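View pics/s26.png

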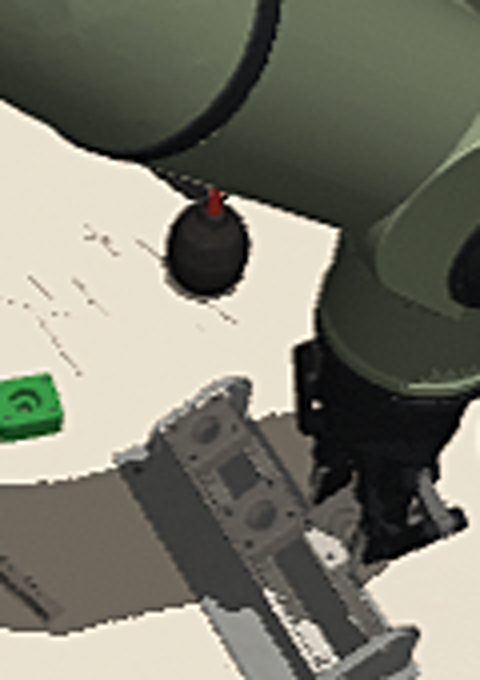

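Run:
```python
from tgt import *
f=load("s1")
for u,v in ((113,60),(192,162),(95,200),(33,100)):
    print(onz(f,u/2.5+190-1.3,v/2.5+130-1.8,.028).round(4))
w=load("w22")
for u,v in ((468,78),(462,230)): print("w22",onz(w,u,v,.028).round(4))
for u,v in ((560,68),(560,230)): print("w22 edge",onz(w,u,v,.028).round(4))
p,R,s=tool(); print(s["qpos"])
```

```text
[0.5865 0.4459 0.028 ]
[0.5544 0.244  0.028 ]
[0.4305 0.2699 0.028 ]
[0.4673 0.452  0.028 ]
w22 [0.4193 0.2673 0.028 ]
w22 [0.551  0.2491 0.028 ]
w22 edge [0.4315 0.3394 0.028 ]
w22 edge [0.5754 0.3376 0.028 ]
[ 0.59685793  0.55393722 -0.25076217  1.7720289   0.17619416  0.83892273
  1.56405979]
```

Run:
```python
from tgt import *
p,R,s=tool(); T=np.array([.503,.345,.17]); print(rows(T-p,R)); print(onz(load("w2"),303,270,.03))
```

```text
[ -13.1  611.4 -172.6]
[ 0.67119994 -0.03914066  0.03      ]
```

```bash
python3 -m pendant '[[-13,20,-5,0],[0,40,-11,0],[0,50,-14,0],[0,55,-15.5,0],[0,55,-15.5,0],[0,55,-15.5,0],[0,55,-15.5,0],[0,55,-15.5,0],[0,55,-15.5,0],[0,55,-15.5,0],[0,50,-14.5,0],[0,40,-12,0]]'; python3 -m pendant '[[0,26.4,-8,0],[0,0,0,0],[0,0,0,0],[0,0,0,0]]'
python3 - <<'E'
from tgt import *
p,R,sd,F,t=avg(2); print(p.round(4),F.round(2),t,tool()[2]["grip_width"])
snap("wrist","w27");s=snap("scene","s27",(180,100,320,260),3.7)
E
```

```text
clock: 36.05
position: [0.5024, 0.3204, 0.1706]
tool_rot: [2.225, 1.57, 1.956]
force: [0.9, -0.6, -2.9]
grip_width: 0.0338
clock: 36.55
position: [0.5031, 0.3441, 0.1705]
tool_rot: [-0.947, 1.57, -1.218]
force: [0.2, -0.1, -3.5]
grip_width: 0.0337
[0.5032 0.3442 0.1705] [-0.14 -0.38 -3.02] 36.6 0.033763128889855484
```

View pics/w27.png

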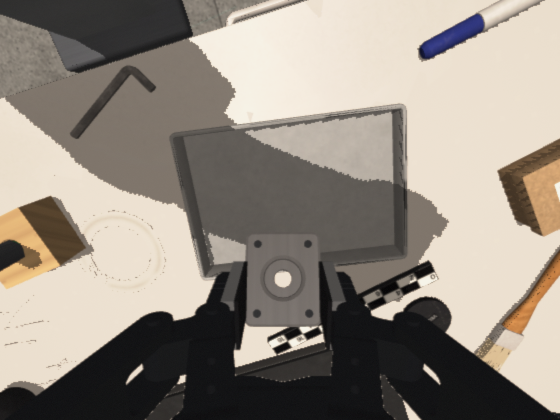

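View pics/s27.png

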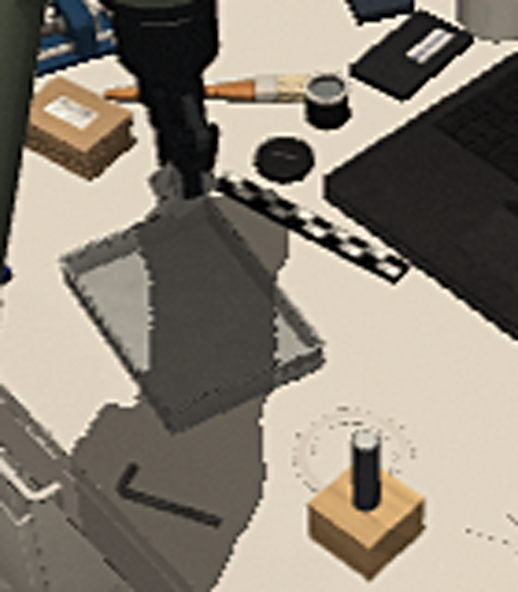

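Run:
```python
from tgt import *
f=load("w27"); Q=[onz(f,u,v,.028) for u,v in ((172,134),(404,106),(407,260),(203,277))]
for q in Q: print(q.round(4))
c=np.mean(Q,0); print(c)
p,R,s=tool(); T=np.array([c[0],c[1],.10]); print(p,rows(T-p,R))
```

```text
[0.421  0.2684 0.028 ]
[0.4519 0.4655 0.028 ]
[0.595 0.446 0.028]
[0.5592 0.2469 0.028 ]
[0.50678603 0.35668921 0.028     ]
[0.50319512 0.34436401 0.17043931] [70.4 12.8  0.1]
```

```bash
python3 -m pendant '[[30,5,0,0],[40,5,0,0],[40,0,0,0],[25,0,0,0],[5,0,0,0],[0,0,0,0],[0,0,0,0],[0,0,0,0]]'; python3 -m pendant '[[2,0,0,0],[1.5,0,0,0],[0,0,0,0]]'; python3 -m pendant '[[1.5,0,0,0],[1,0,0,0],[0,0,0,0]]'
```

```text
clock: 37.7
position: [0.5061, 0.3548, 0.0312]
tool_rot: [0.888, 1.569, 0.617]
force: [-0.7, -0.3, -2.9]
grip_width: 0.0337
clock: 38.08
position: [0.5056, 0.3545, 0.0266]
tool_rot: [-2.287, 1.57, -2.557]
force: [0.2, 0.5, -2.9]
grip_width: 0.0336
clock: 38.45
position: [0.5057, 0.3545, 0.0242]
tool_rot: [-2.378, 1.571, -2.649]
force: [-0.0, 0.1, -3.3]
grip_width: 0.0336
```

Not yet touching; ease on with a lighter grip so the block can turn flat.

```bash
python3 -m pendant '[[1,0,0,0],[1,0,0,0],[0,0,0,0]]' - 25; python3 -m pendant '[[1,0,0,0],[1,0,0,0],[0,0,0,0]]'; python3 -m pendant '[[1,0,0,0],[1,0,0,0],[0,0,0,0]]'
```

```text
clock: 38.83
position: [0.5062, 0.3545, 0.0233]
tool_rot: [0.34, 1.57, 0.069]
force: [-2.3, -3.8, 16.1]
grip_width: 0.0333
clock: 39.2
position: [0.5069, 0.3544, 0.0226]
tool_rot: [0.329, 1.568, 0.058]
force: [-5.6, -10.3, 38.5]
grip_width: 0.0341
clock: 39.58
position: [0.5086, 0.3541, 0.0213]
tool_rot: [0.391, 1.566, 0.119]
force: [3.0, -11.3, 41.6]
grip_width: 0.034
```

```bash
python3 -m pendant '[[-2,0,0,0],[-1,0,0,0],[0,0,0,0]]'
python3 - <<'E'
from tgt import *
p,R,sd,F,t=avg(2); print(p.round(4),F.round(2),t,tool()[2]["grip_width"])
snap("wrist","w28");s=snap("scene","s28",(180,120,300,220),6)
E
```

```text
clock: 39.95
position: [0.5072, 0.3545, 0.0223]
tool_rot: [0.528, 1.568, 0.257]
force: [5.1, -3.1, 9.7]
grip_width: 0.0338
[0.5073 0.3545 0.0223] [ 5.35 -2.76  9.78] 40.0 0.033550223159653385
```

View pics/w28.png

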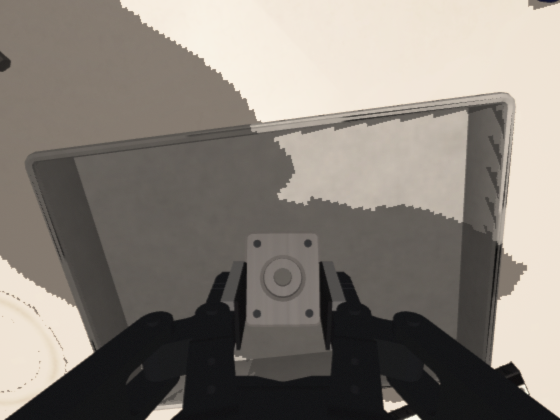

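View pics/s28.png

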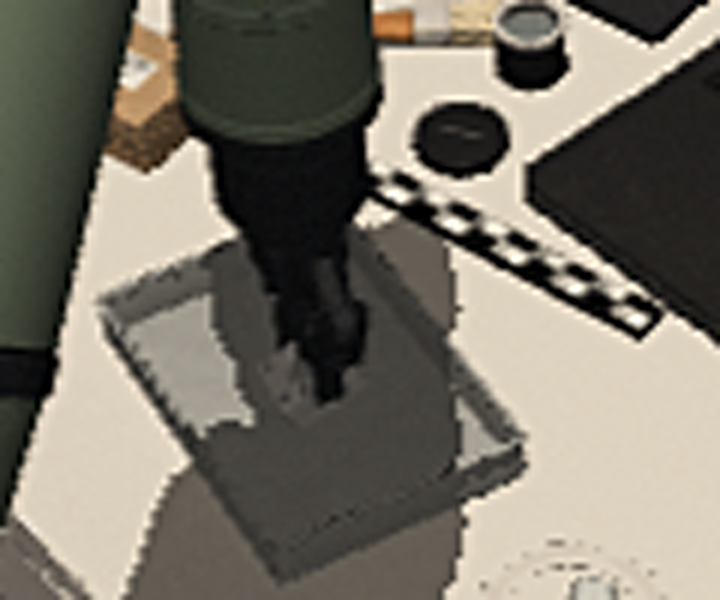

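```bash
python3 -m pendant '[[0,0,0,0],[0,0,0,0],[0,0,0,0],[0,0,0,0]]' 0.0; python3 -m pendant '[[0,0,0,0],[0,0,0,0]]' 0.4;  python3 - <<'E'
from tgt import *
snap("wrist","w29")
E
python3 -m pendant '[[-10,0,0,0],[-40,0,0,0],[-60,0,0,0],[-60,0,0,0],[0,0,0,0],[0,0,0,0]]'
python3 - <<'E'
from tgt import *
p,R,sd,F,t=avg(2); print(p.round(4),F.round(2),t,tool()[2]["grip_width"])
snap("wrist","w30");s=snap("scene","s30",(180,120,440,340),3); snap("side","d30")
E
```

```text
clock: 40.6
position: [0.5055, 0.3546, 0.0212]
tool_rot: [-2.445, 1.571, -2.715]
force: [0.0, -0.4, 0.0]
grip_width: 0.0426
clock: 40.85
position: [0.5057, 0.3546, 0.0213]
tool_rot: [2.719, 1.571, 2.449]
force: [-0.5, 0.2, 0.7]
grip_width: 0.06
clock: 41.65
position: [0.5056, 0.3544, 0.1917]
tool_rot: [0.631, 1.57, 0.36]
force: [-0.5, -0.6, -0.3]
grip_width: 0.0595
[0.5055 0.3543 0.1913] [-0.08 -0.34 -0.68] 41.7 0.05939705242798376
```

View pics/w30.png

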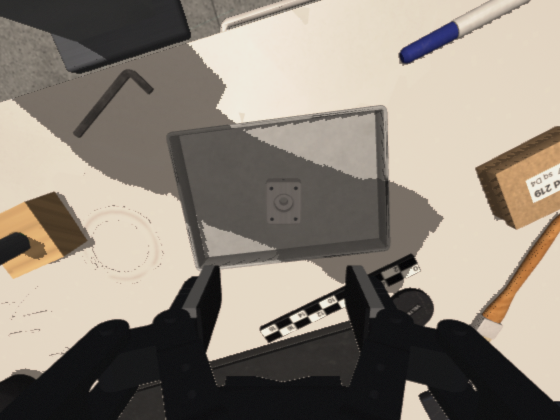

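View pics/s30.png

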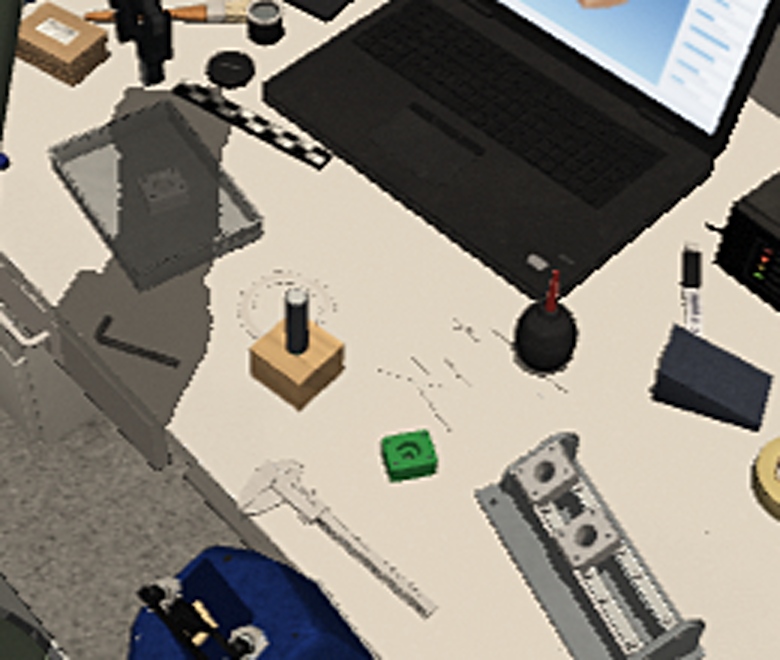

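```bash
python3 -c "
from workcell import job_done
print(job_done())"
```

```text
the job is handed in; nothing more can be done
None
```

The job is handed in at about 42 s of the 67 s allowed, with every step done. `job_done()` reports no verdict, so these results rest on my own checks.

**What I did**
- **Tilting the gauge:** the tool could only turn about its own axis. I took the gauge from its stand and leaned it about 30° in the jaws against the rim of the stand's hole.
- **Trying the bores:** the gauge went about 25 mm or more past the mouth of the left and middle bores, with no measurable contact. In the right bore it stopped on the step at about 12.5 N. A look into that bore also showed the small 9 mm hole.
- **Putting things back:** I turned the gauge upright in the stand's hole, seated it on its shoulder and let go. I then gripped the right block by its 36 mm sides and set it in the tray.

**Last checks**
- The final pictures show the bad block lying flat near the middle of the tray.
- The gauge stands upright with its shoulder on the stand.
- The left and middle bores are within about 1 pixel (2–3 mm) of where they were in the first pictures.
- The other objects look undisturbed, and the open gripper is clear of everything.

**What disagreed**
- The scene camera read about 2 pixels off the wrist camera, so I relied on the wrist camera.
- The gauge met the step about 3 mm deeper than I had worked out. That still leaves the two through-tries well past the depth required.
- While I pressed the block down to turn it flat in the tray, the wrist force briefly reached about 42 N through the fingers. I backed off and let the block settle flat as the jaws opened. The limit for the arm or gripper body is 40 N, and I can't tell whether force through the fingers counts towards it.

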